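# Deburr the feed bush of a hand mill's runner stone

## Robot

A 6-joint arm with a two-finger parallel gripper is mounted at the origin on the work surface. World frame = base frame: x ahead of the robot, y to its left, z up, the work surface at z = 0. Lengths are in m, angles in degrees, forces in N, time in s.
With the tool pointing down it reaches from about 0.4 to 0.825 m from the base axis. Payload 7 kg.
Tool frame: the origin (TCP) lies at the very end of the fingers, on their centre line; the grasp point (between the pads) lies 19 mm behind it (ctrl.pinch_z is the distance from the TCP to the grasp point, in m); z points along the fingers, x is the direction in which the jaws open and shut, and the axes are right-handed (so a half turn about z gives the same grasp; the last joint's range is limited). The gripper opens to 88 mm and grips with 3 to 60 N. Pads are 19 mm wide; open, the fingers measure 130 mm over their backs; the gripper's body (78 mm by 193 mm) begins 47 mm behind the grasp point.
Start: joints at [85.778, 20.546, 0.682, 0, -70.136, -16.507], TCP at [0.239, 0.631, 0.195] pointing down, gripper open.
Joint ranges: [-176.03, 176.03], [-82.01, 121.73], [-58.28, 71.71], [-173.87, 95.51], [-174.79, -0.11], [-173.66, 173.66]. Speed limits (degrees/s): [136.94, 136.94, 172.46, 180, 180, 180].

## Interface

Orientations are given as [roll, pitch, yaw] about the fixed x, y, z axes, in that order (R = Rz(yaw) Ry(pitch) Rx(roll)).
In Python, from plant import ctrl gives the robot as it stands.
- The arm moves only by the tool carry_out, never from a script. Its argument "increments" is a list of rows, each a list of 7 numbers: the turn, a rotation vector about the world's x, y, z in degrees, then the shift along the world's x, y, z in mm, then the closure, from 0 (fully open) to 1 (shut). In form: [[ax, ay, az, dx, dy, dz, grip], ...]. A call has 1 to 20 rows; each row is the pose to reach, as a shift and turn from the pose commanded when the call began; what a row does not reach only later rows make up. A row lasts 1/8 s, in which the tool goes at most 62.5 mm and 10.7 degrees, less where a joint would pass 70% of its speed; a pose out of reach is approached as far as the arm can. A call with a gripper value outside its range is refused whole. The fingers move at their own pace and stop on an object; the grip force is fixed at half the most. Time passes only in rows, so rows that repeat a pose let the fingers close. It gives the time, the measured TCP pose, the force and the opening at its end, in the units of the state.
- ctrl.get_obs(): the state, without advancing time (a new reading comes with each control period).
- ctrl.snapshot(name): name is "scene" or "top" or "wrist"; returns a dict with "pixels" (480x640x3 uint8, blue, green, red), "intrinsics" (3x3 intrinsics, pixels), "dist" ([k1, k2, p1, p2, k3] as OpenCV has them; the pictures are not rectified), "rvec" (rotation vector, rad) and "tvec" (3), from world to camera coordinates, as OpenCV has them; the wrist camera has in their place "hand_eye" (4x4, takes a point from camera to tool coordinates, whose origin is the TCP and whose axes are the tool frame's). Camera axes: x right, y down, z forward; pixel columns grow to the right and rows downward; lengths in m; the calibration is good to about 2 mm. A picture is of the moment at which its call begins: read the wrist's pose just before it. There is no depth.
- ctrl.close_job(): hands the job in, once; it reports no verdict.
Trained networks look in a picture, given as the dict that the camera call returned (one of the last four; its "shot" number tells which), for a name from the list of things; names that differ only in an ending like _2 or _b are one class to them, and where a whole thing is asked for, a point or a joint stands for the part that bears it (a point fixed in the world has none). Each returns a list of dicts, best first, with "confidence" (0 to 1); they miss things now and then, are a little off and sometimes report something else, mostly with a low value. They report only what shows in the picture. A call takes as long as a camera call. They do not tell look-alikes from the thing itself.
- ctrl.search_frame(picture, label): "centre" ([x, y, z] in m, in world coordinates, good to about 4 mm: the middle of the surface that is visible of it).
- ctrl.outline_of(picture, label): "pixels" (480x640 bool, what is visible of it).
The state is a dict: "clock": time; "joint_pos": joint angles; "qvel": joint speeds; "tau": joint torques, N m; "tool_pos": TCP position; "orientation": TCP orientation; "force": force on the tool from outside, world axes, zero at the start; "moment": the same for the moment, N m; "opening": finger opening in m.
Only numpy, scipy, OpenCV 4.12 (cv2) and the standard library are available. Lean on these libraries where they do the work, as an engineer would, in place of code of your own. Each camera call takes 0.05 s, during which the arm holds its last target. There are 200 camera calls.

## Task

Take the deburring tool out of its wooden stand and run its tapered blade once all the way round the inner top edge of the steel bush in the millstone's eye: start at the dark groove in the stone's top, go clockwise as seen from above and finish at the groove. Press outwards lightly, about 7 N and never above 15 N, and do not let the blade come off the edge on the way round, as the bush is worn out of round. Then put the tool back in its stand, fully seated, and leave the other things alone.

Things in the scene. Friction and masses are not known exactly. Their poses are not given: they have to be found in the camera images.
- stone: Grey stone disc, 240 mm across, 90 mm thick, on two 20 mm battens, fixed; upper face 110 mm above the table. Origin on the eye's axis at table level; z up. One straight dark groove, 12 mm wide, runs on the upper face from the eye to the rim along the stone's +x axis. Clockwise from above goes from +x to -y, -x, +y and back to +x
- eye (a point): Centre of the mouth of the steel bush in the eye, at the height of its inner top edge (114 mm above the table); axes as the stone's. The bush does not turn; bore 68 mm across on average, 30 mm deep, worn to a smooth oval: radius 3 mm more along one diameter, 3 mm less across it, in a direction not given, different each time, unrelated to the groove
- groove (a point): Point on the groove's line, 60 mm from the eye's centre, at the edge's height; axes as the stone's. Here the circle starts and ends: lower the blade in the middle of the eye (within 12 mm of its axis), go out to the edge towards this point and come back off it here; anywhere else round the edge the blade must stay in contact. Within 7 mm either side of the groove's line it may be off the edge
- handle (a point): Centre of the tool's dark wooden handle: square bar 24 x 24 mm, 54 mm tall, sides along this point's x and y, z up along the tool. Below it a round steel collar, 44 mm across, 8 mm thick, its underside 35 mm below this point; the collar rests on the stand's top when stowed. The tool weighs about 165 g and starts upright in the stand
- blade (a point): Half-way up the steel blade, on the axis, 87 mm below handle. A smooth round cone 20 mm tall, 24 mm across at its top, 12 mm at its bottom end, 18 mm here: the tool needs no turning on its way. Keep this point level with the edge (within 9 mm); it then runs 22 to 28 mm from the eye's centre. The thin shank is springy sideways from just under the collar: about 1 mm per 3 N at the blade
- stand_hole0 (a point): Mouth of the stand's round hole, in the middle of its top; z up, axes along the stand's sides. The stand is a fixed pale wooden block, 90 x 90 mm, 85 mm tall; hole 33 mm across, 75 mm deep. The tool hangs in it blade down, its collar flat on the block's top (handle centre 35 mm above this point)
- bowl: Dark wooden bowl, 100 mm across, 45 mm tall, empty, loose; leave alone. Origin at its foot
- brush: Hand brush lying flat, loose; leave alone. Origin at its underside
- jar: Amber glass jar with steel lid, 70 mm across, 100 mm tall, loose; leave alone. Origin at its foot
- mallet: Small wooden mallet lying flat, loose; leave alone. Origin at its underside
Not all that is in view belongs to the job. Of the things that look like the part that bears handle, the largest one is meant.

How it is judged:
By the outcome, as a careful person would: the job done as asked, in the order asked, and still so for the second after the job is handed in, with the robot touching nothing.
It also fails if it takes over 72 s, if anything falls off the work surface, if the arm or the gripper's body presses on something with over 40 N, if the wrist force passes 120 N, or if a joint passes its speed limit or range.

## Working session

There is one attempt and no reset: what is moved stays moved. The work goes in short steps, Python scripts to look and compute and a tool call to move; the robot and the scene stay as the last step left them, time stands still between calls to the robot, and variables do not carry over. Pictures are saved under pics/ and viewed, about 8 in all and at most 12, crops included, and the job is handed in when it is done.

Besides the shell and the picture viewer there is one more tool, called as name(argument=value, ...), one argument or row to a line, values as JSON. carry_out: Moves the arm, as the interface text tells. Its arguments: {"type":"object","properties":{"increments":{"type":"array"}},"required":["increments"]}

```bash
mkdir -p pics; ls; python3 - <<'E'
from plant import ctrl
import cv2,numpy as np
o=ctrl.get_obs();print({k:np.round(v,3) for k,v in o.items()})
for n in ["scene","top"]:
    p=ctrl.snapshot(n);cv2.imwrite(f"pics/{n}0.png",p["pixels"])
    print(n,p["intrinsics"],p["dist"],p["rvec"],p["tvec"])
    for l in ["stone","eye","groove","handle","blade","stand_hole0","bowl","brush","jar","mallet"]:
        try: print(l,[(np.round(d["centre"],4).tolist(),round(d["confidence"],2)) for d in ctrl.search_frame(p,l)])
        except Exception as e: print(l,e)
E
```

```text
pics
{'clock': np.float64(0.0), 'joint_pos': array([ 8.5777e+01,  2.0593e+01,  6.3600e-01, -2.0000e-02, -7.0136e+01,
       -1.6506e+01]), 'qvel': array([ 0.035,  0.044,  0.004,  0.001, -0.005, -0.032]), 'tau': array([-2.0000e-03, -5.8271e+01,  2.9305e+01,  6.9970e+00,  7.0000e-03,
       -0.0000e+00]), 'tool_pos': array([0.239, 0.631, 0.194]), 'orientation': array([-1.79992e+02, -9.50000e-02, -1.10736e+02]), 'force': array([-0.747, -0.466, -1.123]), 'moment': array([-0.037, -0.037, -0.046]), 'opening': np.float64(0.087)}
scene [[451.91786507   0.         319.40444431]
 [  0.         451.91786507 240.55185326]
 [  0.           0.           1.        ]] [-0.00541597  0.          0.          0.          0.        ] [ 0.92007632  2.46315944 -1.07077319] [ 0.44081618 -0.20235461  1.56739761]
stone [([0.5431, -0.1137, 0.1119], 0.83)]
eye [([0.5423, -0.1175, 0.108], 0.65)]
groove [([0.5426, -0.1159, 0.1112], 0.56)]
handle [([0.5675, 0.1212, 0.107], 0.79), ([0.5654, 0.237, 0.0629], 0.65), ([0.4528, 0.1603, 0.0589], 0.58)]
blade [([0.4503, 0.1644, 0.0197], 0.58), ([0.661, -0.4253, 0.0244], 0
[... 362 characters left out ...]
  1.        ]] [0.03268772 0.         0.         0.         0.        ] [ 2.14355816 -2.18694298  0.11244767] [-0.00628347  0.59492359  1.53681096]
stone [([0.5095, -0.1505, 0.1111], 0.97)]
eye [([0.5088, -0.1506, 0.1086], 0.8)]
groove [([0.5126, -0.1474, 0.114], 0.93), ([0.6426, -0.4344, 0.026], 0.56)]
handle [([0.5612, 0.1117, 0.0988], 0.57), ([0.4445, 0.1593, 0.0536], 0.56), ([0.5616, 0.224, 0.071], 0.5)]
blade [([0.6419, -0.4347, 0.0229], 0.19)]
stand_hole0 [([0.5113, -0.1491, 0.1119], 0.67)]
bowl [([0.7653, -0.0262, 0.0174], 0.82)]
brush [([0.518, 0.4361, 0.0186], 0.88), ([0.5052, -0.1503, 0.1124], 0.71)]
jar [([0.4212, -0.4023, 0.1002], 0.95)]
mallet [([0.6428, -0.4343, 0.0256], 0.74)]
```

View pics/scene0.png

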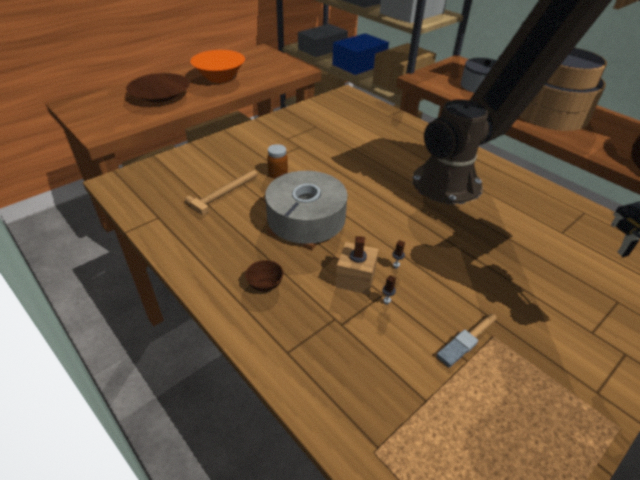

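View pics/top0.png

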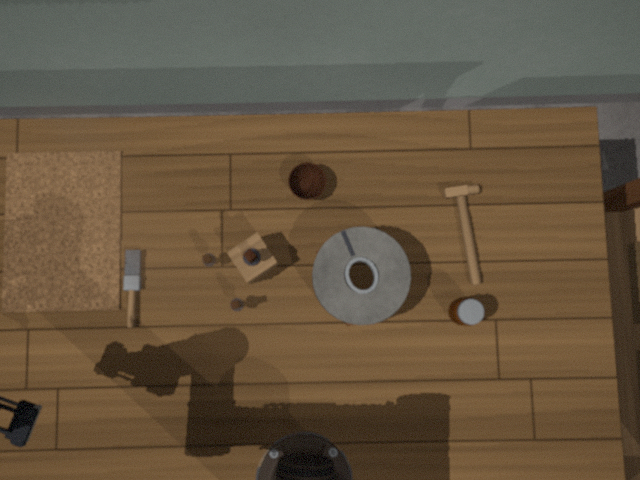

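Scene: stand at (357,262) holding the largest tool, two smaller look-alikes at (398,253) and (389,288), and the stone eye at (306,192). Top: eye at (361,275), groove towards (348,242), stand at (253,257) turned about 30°.

```bash
cat > h.py <<'E'
from plant import ctrl
import cv2,numpy as np
from scipy.spatial.transform import Rotation as R
def cam(name):
    o=ctrl.get_obs(); p=ctrl.snapshot(name)
    if "hand_eye" in p:
        T=np.eye(4);T[:3,:3]=R.from_euler('xyz',o["orientation"],degrees=True).as_matrix();T[:3,3]=o["tool_pos"]
        p["T"]=T@p["hand_eye"]
    else:
        W=np.eye(4);W[:3,:3]=cv2.Rodrigues(np.array(p["rvec"],float))[0];W[:3,3]=np.ravel(p["tvec"]);p["T"]=np.linalg.inv(W)
    return p
def onz(p,px,z):
    px=np.array(px,float).reshape(-1,1,2)
    u=cv2.undistortPoints(px,np.array(p["intrinsics"]),np.array(p["dist"],float))[:,0]
    d=np.c_[u,np.ones(len(u))]@p["T"][:3,:3].T; c=p["T"][:3,3]
    return c+d*((z-c[2])/d[:,2])[:,None]
def proj(p,P):
    W=np.linalg.inv(p["T"]);
    return cv2.projectPoints(np.array(P,float).reshape(-1,3),cv2.Rodrigues(W[:3,:3])[0],W[:3,3],np.array(p["intrinsics"]),np.array(p["dist"],float))[0][:,0]
E
python3 - <<'E'
from h import *
t=cam("top");s=cam("scene");w=cam("wrist")
print("cams",t["T"][:3,3],s["T"][:3,3]);print(w["hand_eye"],w["intrinsics"],w["dist"])
print("top eye,groove",onz(t,[[361,275],[348,242]],.114).round(4).tolist(),"handle",onz(t,[[253,257]],.147).round(4).tolist(),"stand corners",onz(t,[[258,233],[228,250],[277,263],[247,281]],.085).round(4).tolist())
print("scene eye",onz(s,[[306,192]],.114).round(4).tolist(),"handle top",onz(s,[[360,238]],.147).round(4).tolist())
for p in (t,s):
  for l in ["handle","stone"]:
    for d in ctrl.outline_of(p,l):
      m=d["pixels"];y,x=np.nonzero(m);print(l,d["confidence"],x.mean(),y.mean(),x.min(),x.max(),y.min(),y.max())
E
```

```text
cams [ 0.42788828 -0.02084217  1.59130094] [1.19839472 0.66389583 0.90282555]
[[ 9.99999987e-01  1.07262217e-04 -1.18690059e-04  8.86989238e-04]
 [-6.61611638e-05  9.52791385e-01  3.03625711e-01 -8.28926767e-02]
 [ 1.45654433e-04 -3.03625699e-01  9.52791380e-01 -1.90515789e-01]
 [ 0.00000000e+00  0.00000000e+00  0.00000000e+00  1.00000000e+00]] [[396.92668194   0.         313.443813  ]
 [  0.         396.92668194 245.03187748]
 [  0.           0.           1.        ]] [-0.04076251  0.          0.          0.          0.        ]
top eye,groove [[0.5094, -0.1513, 0.114], [0.5904, -0.1221, 0.114]] handle [[0.5555, 0.1069, 0.147]] stand corners [[0.6207, 0.0993, 0.085], [0.5797, 0.1742, 0.085], [0.5448, 0.0531, 0.085], [0.5018, 0.1278, 0.085]]
scene eye [[0.5097, -0.1515, 0.114]] handle top [[0.5592, 0.1156, 0.147]]
handle 0.7 251.79847908745248 256.20152091254755 243 261 247 265
handle 0.66 208.3941605839416 258.94160583941607 202 215 253 265
handle 0.64 132.0653846153846 280.83653846153845 123 142 250 326
stone 0.8 360.93405038211154 275.37093121992643 311 410 227 325
handle 0.75 358.7291666666667 250.01736111111111 351 366 236 261
handle 0.6 398.6023622047244 252.87007874015748 392 405 240 268
handle 0.53 388.8976377952756 288.51574803149606 382 395 276 303
stone 0.93 305.7934867394696 207.20027301092043 267 347 171 249
```

carry_out(
  increments=[
    [0,0,-8,50,-60,25,0],
    [0,0,-16,85,-115,50,0],
    [0,0,-24,120,-170,85,0],
    [0,0,-30,155,-225,85,0],
    [0,0,-36,190,-280,85,0],
    [0,0,-40,225,-335,85,0],
    [0,0,-40,260,-390,85,0],
    [0,0,-40,280,-445,85,0],
    [0,0,-40,300,-500,85,0],
    [0,0,-40,310,-520,85,0],
    [0,0,-40,318,-522,85,0],
    [0,0,-40,318,-522,85,0],
    [0,0,-40,318,-522,85,0],
  ],
)

```text
clock: 3.08
tool_pos: [0.5565, 0.1102, 0.2796]
orientation: [180.0, -0.0, -150.7]
force: [-0.9, 0.8, -0.6]
opening: 0.0873
```

```bash
python3 - <<'E'
from h import *
p=cam("wrist");cv2.imwrite("pics/w1.png",p["pixels"]);o=ctrl.get_obs()
print(o["clock"],o["tool_pos"],o["orientation"],o["joint_pos"])
import pickle;pickle.dump(p,open("w1.pkl","wb"))
for l in ["handle","stand_hole0"]:
  print(l,[(d["centre"],d["confidence"]) for d in ctrl.search_frame(p,l)])
  for d in ctrl.outline_of(p,l):
    m=d["pixels"].astype(np.uint8);y,x=np.nonzero(m);print(d["confidence"],x.mean(),y.mean(),x.min(),x.max(),y.min(),y.max())
print(proj(p,[[.56,.113,.147],[.56,.113,.085]]))
E
```

```text
3.125 [0.55650703 0.11040326 0.27969162] [ 1.79990761e+02  3.32158248e-03 -1.50637533e+02] [ 3.09727795e+01  7.87401629e+00 -5.22460952e+00 -9.38673000e-03
 -7.68977945e+01 -1.60818421e+00]
handle [([0.5624, 0.2206, 0.0701], 0.77), ([0.4501, 0.1547, 0.0742], 0.7), ([0.5625, 0.1127, 0.1306], 0.6), ([0.5128, 0.43, 0.0179], 0.27)]
0.71 305.15898345153664 215.0384160756501 284 326 190 241
0.69 378.32492113564666 287.3144058885384 362 393 266 308
0.59 258.2291220556745 290.1488222698073 245 274 269 312
stand_hole0 [([0.5694, 0.1067, 0.0873], 0.94)]
0.87 305.3757786469651 202.85687382297553 256 352 155 256
0.71 498.5431778609269 51.02585855592191 362 639 0 118
[[307.61103587 223.65325868]
 [308.50490307 207.82117726]]
```

View pics/w1.png

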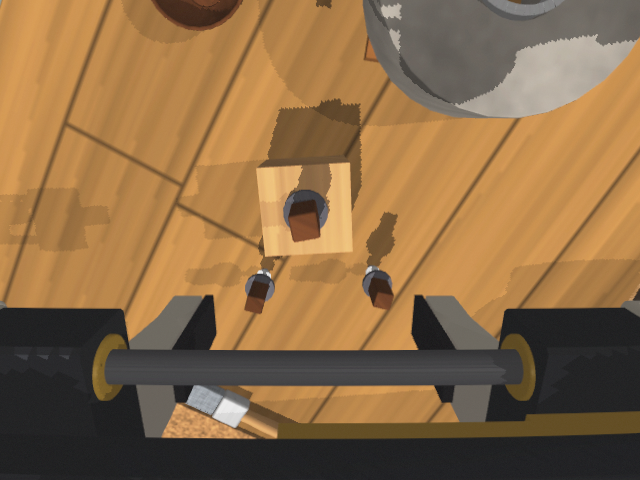

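Wrist view: stand top (258–352, 158–256), handle at about (305,220) and turned a little relative to the stand, look-alikes at (258,290) and (378,287). I'll enlarge it for the handle yaw.

```bash
python3 - <<'E'
from h import *
import pickle;p=pickle.load(open("w1.pkl","rb"))
c=p["pixels"][150:265,245:365];cv2.imwrite("pics/w1c.png",cv2.resize(c,None,fx=5,fy=5,interpolation=cv2.INTER_CUBIC))
E
```

```text
(no output)
```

View pics/w1c.png

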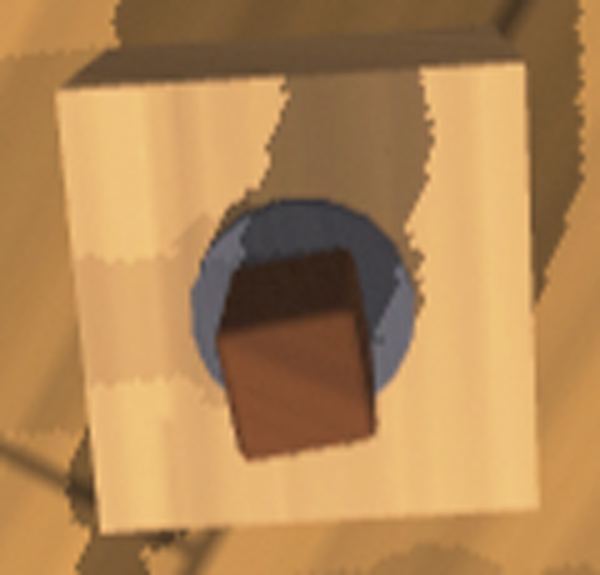

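The crop shows handle top corners at (218,338), (357,312), (376,434), (248,460) and stand corners at (57,92), (525,62), (540,508), (100,532).

```bash
python3 - <<'E'
from h import *
import pickle;p=pickle.load(open("w1.pkl","rb"))
def f(c,z,n):
    q=onz(p,np.array(c)/5+[244.6,149.6],z);d=np.diff(np.r_[q,q[:1]],axis=0)
    print(n,q.mean(0),(np.linalg.norm(d,axis=1)*1e3).round(1),(np.degrees(np.arctan2(d[:,1],d[:,0]))%90).round(1))
f([(218,338),(357,312),(376,434),(248,460)],.147,"handle")
f([(57,92),(525,62),(540,508),(100,532)],.085,"stand")
q=onz(p,np.array([(192,308),(415,308)])/5+[244.6,149.6],.093);print(q,np.linalg.norm(q[0]-q[1]),q.mean(0))
E
```

```text
handle [0.56087122 0.11674729 0.147     ] [23.7 21.4 22.3 21.9] [40.2 38.1 41.3 41.8]
stand [0.56098492 0.11697125 0.085     ] [90.  90.2 90.5 89.7] [32.9 32.8 32.6 32.5]
[[0.58073977 0.12647862 0.093     ]
 [0.54297411 0.10526027 0.093     ]] 0.043318169347237416 [0.56185694 0.11586945 0.093     ]
```

carry_out(
  increments=[
    [0,0,5,-10,-55,-10,0],
    [0,0,9,-20,-110,-20,0],
    [0,0,11,-30,-165,-40,0],
    [0,0,11,-40,-215,-55,0],
    [0,0,11,-47,-255,-60,0],
    [0,0,11,-47,-262,-60,0],
    [0,0,11,-47,-262,-60,0],
    [0,0,11,-47,-262,-60,0],
  ],
)

```text
clock: 4.32
tool_pos: [0.5103, -0.1518, 0.2199]
orientation: [-180.0, 0.0, -139.7]
force: [-0.0, -0.2, 0.5]
opening: 0.0877
```

```bash
python3 - <<'E'
from h import *
p=cam("wrist");o=ctrl.get_obs()
print(o["clock"],o["tool_pos"],o["orientation"],o["qvel"].round(2),o["force"])
import pickle;pickle.dump(p,open("w2.pkl","wb"))
print(proj(p,[[.5095,-.1514,.114]]))
x,y=proj(p,[[.5095,-.1514,.114]])[0].astype(int)
c=p["pixels"][y-75:y+75,x-100:x+100];cv2.imwrite("pics/w2c.png",cv2.resize(c,None,fx=4,fy=4,interpolation=cv2.INTER_CUBIC));print(x-100,y-75)
E
```

```text
4.375 [ 0.51032428 -0.15173368  0.21986333] [-1.79988037e+02  2.30161928e-02 -1.39652055e+02] [ 0.06  0.03 -0.05 -0.08 -0.06  0.05] [-0.40901606 -0.09580635  0.45363032]
[[313.16895983 232.39487179]]
213 157
```

View pics/w2c.png

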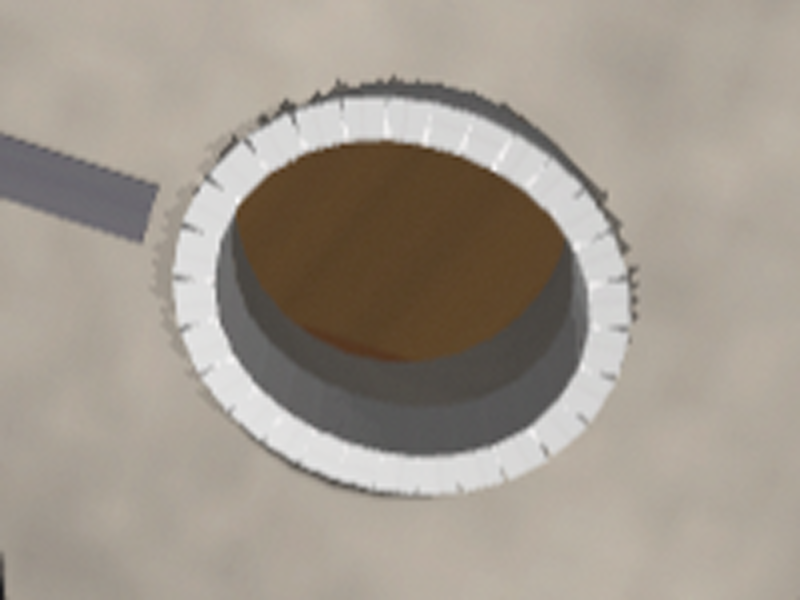

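The crop shows the white bush rim with its inner edge clear, oval along roughly left-up to right-down, and the groove at left around (75,190).

```bash
python3 - <<'E'
from h import *
import pickle;p=pickle.load(open("w2.pkl","rb"))
g=cv2.cvtColor(p["pixels"],cv2.COLOR_BGR2GRAY)[157:307,213:413]
g=cv2.resize(g,None,fx=4,fy=4,interpolation=cv2.INTER_CUBIC)
# inner edge: radial steps from middle, last crossing dark->bright before the ring
cx,cy=400,297;pts=[]
for a in np.radians(np.arange(0,360,4)):
    r=np.arange(90,260.);x=cx+r*np.cos(a);y=cy+r*np.sin(a)
    v=cv2.remap(g,x.astype(np.float32)[None],y.astype(np.float32)[None],cv2.INTER_LINEAR)[0].astype(float)
    i=np.argmax(v>150);pts.append((x[i],y[i]))
T=lambda c:onz(p,np.array(c)/4+[213-.375,157-.375],.114)[:,:2]
q=T(pts)*1e3
(c,ax,ang)=cv2.fitEllipse(q.astype(np.float32));print("centre",c,"axes",ax,"angle of ax1",ang)
print("mean",q.mean(0))
G=onz(p,np.array([(0,133),(157,185),(0,200),(143,243)])/4+[213-.375,157-.375],.110)[:,:2]
for s in (0,2): d=G[s]-G[s+1];print(np.degrees(np.arctan2(*d[::-1])))
m=G.mean(0)-np.array(c)/1e3;print("groove mid dir",np.degrees(np.arctan2(m[1],m[0])),np.linalg.norm(G[0]-G[2]))
d=q-c;th=np.degrees(np.arctan2(d[:,1],d[:,0]))%360;r=np.hypot(*d.T)
o=np.argsort(th);print(list(zip(th[o][::5].round().tolist(),r[o][::5].round(1).tolist())))
# fit r=a+b cos2(t-phi) with centre
t=np.radians(th);A=np.c_[np.ones_like(t),np.cos(t),np.sin(t),np.cos(2*t),np.sin(2*t)];k=np.linalg.lstsq(A,r,rcond=None)[0];print(k,np.std(A@k-r),np.hypot(*k[3:]),np.degrees(np.arctan2(k[4],k[3]))/2)
E
```

```text
centre (509.5462951660156, -151.4598388671875) axes (62.18453598022461, 74.12215423583984) angle of ax1 109.80914306640625
mean [ 510.0965841  -151.70224401]
21.423551678545675
22.91619937175189
groove mid dir 21.627944072258234 0.013066418803473027
[(2.0, 36.2), (22.0, 36.9), (43.0, 35.9), (63.0, 34.0), (83.0, 32.0), (104.0, 30.8), (124.0, 31.3), (144.0, 32.5), (164.0, 34.8), (184.0, 36.3), (205.0, 36.8), (226.0, 35.7), (247.0, 33.8), (267.0, 31.8), (287.0, 31.0), (305.0, 31.6), (324.0, 33.0), (343.0, 34.8)]
[ 3.38785272e+01 -3.07270958e-04 -3.86162461e-04  2.28900709e+00
  1.90079083e+00] 0.11736166947476323 2.9753250608654453 19.8531153793238
```

carry_out(
  increments=[
    [0,0,0,10,55,0,0],
    [0,0,0,21,110,0,0],
    [0,0,0,31,165,0,0],
    [0,0,0,41,220,0,0],
    [0,0,0,49,258,0,0],
    [0,0,0,51,269,0,0],
    [0,0,0,51,269,-20,0],
    [0,0,0,51,269,-50,0],
    [0,0,0,51,269,-80,0],
    [0,0,0,51,269,-105,0],
    [0,0,0,51,269,-119,0],
    [0,0,0,51,269,-119,0.2],
    [0,0,0,51,269,-119,0.5],
    [0,0,0,51,269,-119,1],
    [0,0,0,51,269,-119,1],
    [0,0,0,51,269,-119,1],
    [0,0,0,51,269,-119,1],
    [0,0,0,51,269,-119,1],
  ],
)

```text
clock: 6.62
tool_pos: [0.5612, 0.1164, 0.1008]
orientation: [-180.0, 0.0, -139.7]
force: [-0.4, -0.5, -0.4]
opening: 0.0237
```

carry_out(
  increments=[
    [0,0,0,0,0,10,1],
    [0,0,0,0,0,30,1],
    [0,0,0,0,0,60,1],
    [0,0,0,0,0,95,1],
    [0,0,0,0,0,125,1],
    [0,0,0,0,0,140,1],
    [0,0,0,-10,-50,140,1],
    [0,0,0,-20,-105,140,1],
    [0,0,0,-31,-160,140,1],
    [0,0,0,-42,-215,140,1],
    [0,0,0,-49,-250,140,1],
    [0,0,0,-52,-268,140,1],
    [0,0,0,-52,-268,140,1],
    [0,0,0,-52,-268,140,1],
  ],
)

```text
clock: 8.38
tool_pos: [0.5091, -0.1511, 0.2404]
orientation: [180.0, -0.0, -139.7]
force: [0.3, 0.2, -1.7]
opening: 0.0235
```

```bash
python3 - <<'E'
from h import *
a=cam("wrist");o=ctrl.get_obs();s=cam("scene");t=cam("top")
print({k:np.round(o[k],3).tolist() for k in ["clock","tool_pos","orientation","force","moment","opening"]})
P=o["tool_pos"]+np.array([[0,0,.019],[0,0,-.041],[0,0,-.068],[0,0,-.078]]);
for n,q in (("w",a),("s",s)): print(n,proj(q,P).round(1).tolist())
x,y=proj(s,P[2])[0].astype(int)
c=cv2.resize(s["pixels"][y-60:y+40,x-60:x+60],None,fx=5,fy=5,interpolation=cv2.INTER_CUBIC)
cv2.imwrite("pics/s3.png",c);print(x-60,y-60)
cv2.imwrite("pics/w3.png",a["pixels"])
E
```

```text
{'clock': 8.425, 'tool_pos': [0.509, -0.151, 0.24], 'orientation': [179.981, -0.006, -139.683], 'force': [0.186, -0.465, -2.26], 'moment': [0.1, 0.003, -0.011], 'opening': 0.024}
w [[311.7, 302.6], [312.1, 259.8], [312.2, 246.4], [312.3, 242.0]]
s [[306.3, 148.5], [306.3, 167.3], [306.3, 175.3], [306.3, 178.3]]
246 115
```

View pics/w3.png

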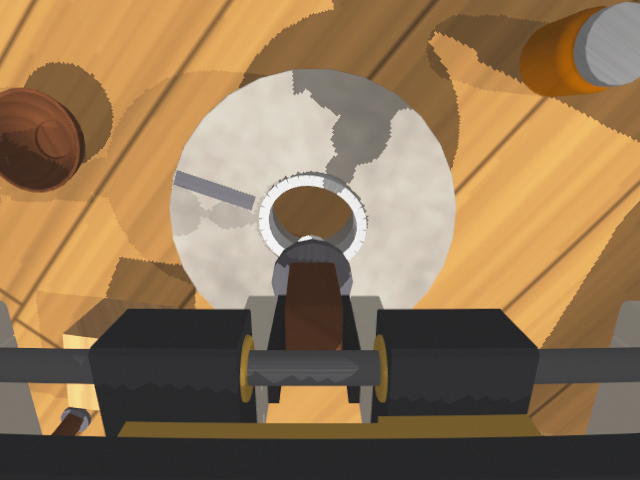

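View pics/s3.png

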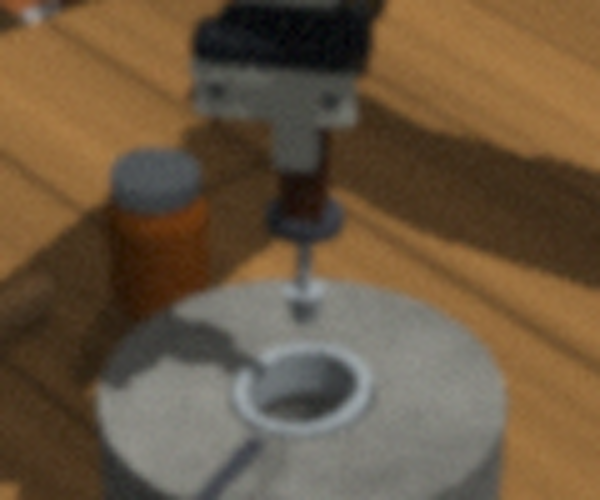

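Tool held upright over the eye (collar at (313,262) in the wrist view, blade at (304,300) in the scene crop), about 1 mm off what I expected. Lowering it and going out to the edge at the groove.

carry_out(
  increments=[
    [0,0,0,0.4,-0.4,-15,1],
    [0,0,0,0.4,-0.4,-35,1],
    [0,0,0,0.4,-0.4,-50,1],
    [0,0,0,0.4,-0.4,-58,1],
    [0,0,0,0.4,-0.4,-58,1],
    [0,0,0,6,1.9,-58,1],
    [0,0,0,12,4.3,-58,1],
    [0,0,0,18,6.7,-58,1],
    [0,0,0,22,8.3,-58,1],
    [0,0,0,24.5,9.4,-58,1],
    [0,0,0,25.8,9.9,-58,1],
    [0,0,0,26.8,10.3,-58,1],
    [0,0,0,26.8,10.3,-58,1],
    [0,0,0,26.8,10.3,-58,1],
  ],
)

```text
clock: 10.28
tool_pos: [0.5355, -0.1415, 0.1826]
orientation: [180.0, -0.0, -139.7]
force: [-0.9, -0.0, -1.5]
opening: 0.0238
```

```bash
cat >> h.py <<'E'
def force():
    o=ctrl.get_obs();return o["force"],o["tool_pos"]
E
python3 - <<'E'
from h import *
f,t=force();print(f,t,f[:2]@[.927,.375],f[:2]@[-.375,.927])
E
```

```text
[-0.9182473  -0.00588989 -1.46994312] [ 0.53548874 -0.1415132   0.18262405] -0.8534239556010372 0.3388828047762136
```

carry_out(
  increments=[
    [0,0,0,0.7,0.3,0,1],
    [0,0,0,1.4,0.6,0,1],
    [0,0,0,1.4,0.6,0,1],
    [0,0,0,1.4,0.6,0,1],
  ],
)

```text
clock: 10.78
tool_pos: [0.5368, -0.141, 0.1826]
orientation: [180.0, -0.0, -139.7]
force: [-2.6, -1.0, -1.4]
opening: 0.0238
```

carry_out(
  increments=[
    [0,0,0,0.7,0.3,0,1],
    [0,0,0,1.3,0.5,0,1],
    [0,0,0,1.3,0.5,0,1],
    [0,0,0,1.3,0.5,0,1],
  ],
)

```text
clock: 11.28
tool_pos: [0.5382, -0.1404, 0.1827]
orientation: [180.0, -0.0, -139.7]
force: [-3.9, -2.1, 0.9]
opening: 0.024
```

```bash
python3 - <<'E'
from h import *
F=[]
for i in range(4):
    f,t=force();F.append(f);s=cam("scene")
F=np.array(F);print(F.round(2),F.mean(0),t,F.mean(0)[:2]@[.927,.375],F.mean(0)[:2]@[-.375,.927],ctrl.get_obs()["moment"])
P=t+np.array([[0,0,.019],[0,0,-.041],[0,0,-.068],[0,0,-.078]]);print(proj(s,P).round(1).tolist())
x,y=proj(s,P[2])[0].astype(int)
cv2.imwrite("pics/s4.png",cv2.resize(s["pixels"][y-60:y+40,x-60:x+60],None,fx=5,fy=5,interpolation=cv2.INTER_CUBIC));print(x-60,y-60)
E
```

```text
[[-3.87 -2.08  0.89]
 [-4.03 -1.93 -0.28]
 [-4.42 -2.59  0.48]
 [-4.35 -2.33  1.35]] [-4.16455012 -2.23039233  0.61116238] [ 0.5383162  -0.14039842  0.18269256] -4.696935088920106 -0.5058673923828396 [-0.94187747  1.85132748  0.0053843 ]
[[300.6, 172.0], [300.8, 189.8], [300.9, 197.4], [300.9, 200.2]]
240 137
```

View pics/s4.png

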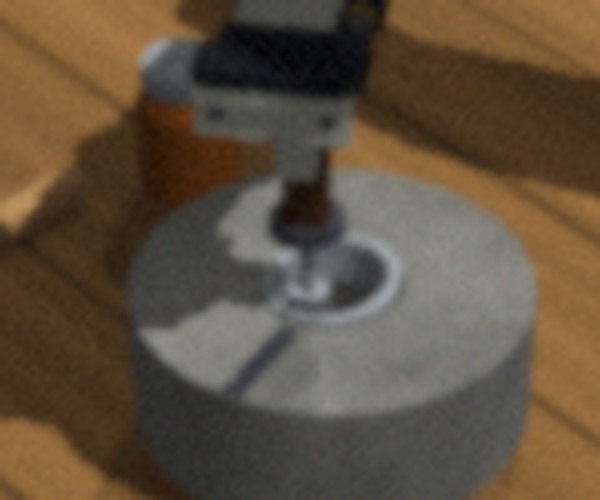

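Blade sits against the edge by the groove at (312,290), pressing about 5 N. Now a helper that proposes each stretch of the path.

```bash
cat > step.py <<'E'
# usage: step.py dtheta n [k]  -> reads force at present angle, proposes next rows
from h import *
import json,sys,os
S=json.load(open("st.json")) if os.path.exists("st.json") else dict(th=22.,p=3.5,cmd=[538.6,-139.7],log=[])
dth,n=float(sys.argv[1]),int(sys.argv[2]);k=float(sys.argv[3]) if len(sys.argv)>3 else 1.8
def pt(th,p,c=np.array([509.5,-151.5])):
    t=np.radians(th);ph=2*(t-np.radians(19.9));r=34+3*np.cos(ph);dr=-6*np.sin(ph)
    u=np.array([np.cos(t),np.sin(t)]);v=np.array([-u[1],u[0]]);nn=r*u-dr*v;nn/=np.linalg.norm(nn)
    return c+r*u+(p-9)*nn,nn
F=[]
for i in range(3):
    o=ctrl.get_obs();F.append(o["force"])
    if i<2: ctrl.snapshot("top")
f=np.mean(F,0);_,nn=pt(S["th"],0);Fn=-f[:2]@nn;Ft=f[:2]@[-nn[1],nn[0]]
b=np.array(o["tool_pos"][:2])*1e3
S["log"].append([S["th"],S["p"],round(Fn,2)])
p1=S["p"]+np.clip((7-Fn)/k,-1.5,1.5)
if len(sys.argv)>4: p1+=float(sys.argv[4])
print(f"t={o['clock']:.2f} th={S['th']:.0f} p={S['p']:.2f} Fn={Fn:.2f} Ft={Ft:.2f} fz={f[2]:.2f} z={o['tool_pos'][2]*1e3:.1f} lag={np.round(b-S['cmd'],2)} yaw={o['orientation'][2]:.1f} -> th={S['th']+dth:.0f} p={p1:.2f}")
rows=[]
for i in range(1,n+1):
    s=i/n;q,_=pt(S["th"]+dth*s,S["p"]+(p1-S["p"])*min(1,1.5*s));rows.append(np.round(q-S["cmd"],1))
print([[0,0,0,float(r[0]),float(r[1]),0,1] for r in rows])
S["cmd"]=(np.array(S["cmd"])+rows[-1]).tolist();S["th"]+=dth;S["p"]=float(p1);json.dump(S,open("st.json","w"))
E
python3 step.py -20 8
```

```text
t=11.57 th=22 p=3.50 Fn=4.75 Ft=-0.30 fz=1.31 z=182.7 lag=[-0.2  -0.68] yaw=-139.7 -> th=2 p=4.75
[[0, 0, 0, 0.8, -1.2, 0, 1], [0, 0, 0, 1.4, -2.4, 0, 1], [0, 0, 0, 2.0, -3.6, 0, 1], [0, 0, 0, 2.5, -4.9, 0, 1], [0, 0, 0, 2.9, -6.2, 0, 1], [0, 0, 0, 3.1, -7.5, 0, 1], [0, 0, 0, 3.1, -8.9, 0, 1], [0, 0, 0, 3.1, -10.3, 0, 1]]
```

carry_out(
  increments=[
    [0,0,0,0.8,-1.2,0,1],
    [0,0,0,1.4,-2.4,0,1],
    [0,0,0,2.0,-3.6,0,1],
    [0,0,0,2.5,-4.9,0,1],
    [0,0,0,2.9,-6.2,0,1],
    [0,0,0,3.1,-7.5,0,1],
    [0,0,0,3.1,-8.9,0,1],
    [0,0,0,3.1,-10.3,0,1],
  ],
)

```text
clock: 12.58
tool_pos: [0.5417, -0.1506, 0.1827]
orientation: [-180.0, 0.0, -139.7]
force: [-2.1, 1.2, -1.3]
opening: 0.0237
```

```bash
python3 step.py -20 8
```

```text
t=12.68 th=2 p=4.75 Fn=2.85 Ft=1.49 fz=-0.83 z=182.7 lag=[-0.01 -0.69] yaw=-139.7 -> th=-18 p=6.25
[[0, 0, 0, 0.1, -1.4, 0, 1], [0, 0, 0, 0.2, -2.8, 0, 1], [0, 0, 0, 0.2, -4.2, 0, 1], [0, 0, 0, 0.1, -5.6, 0, 1], [0, 0, 0, -0.0, -7.0, 0, 1], [0, 0, 0, -0.4, -8.4, 0, 1], [0, 0, 0, -1.0, -9.7, 0, 1], [0, 0, 0, -1.6, -11.0, 0, 1]]
```

Force fell although I pressed further out, so the tool may be pivoting in the grip. Taking a look.

```bash
python3 - <<'E'
from h import *
s=cam("scene");w=cam("wrist");t=ctrl.get_obs()["tool_pos"]
P=t+np.array([[0,0,.019],[0,0,-.008],[0,0,-.041],[0,0,-.068],[0,0,-.078]]);
a=proj(s,P);b=proj(w,P)
x,y=a[3].astype(int)
A=cv2.resize(s["pixels"][y-50:y+25,x-40:x+40],None,fx=5,fy=5,interpolation=cv2.INTER_CUBIC)
for q in a: cv2.circle(A,tuple(int(v) for v in (q-[x-40,y-50])*5+2),2,(0,255,0),-1)
X,Y=b[2].astype(int)
B=cv2.resize(w["pixels"][Y-75:Y+75,X-80:X+80],None,fx=2.5,fy=2.5,interpolation=cv2.INTER_CUBIC)
for q in b: cv2.circle(B,tuple(int(v) for v in (q-[X-80,Y-75])*2.5+1),2,(0,255,0),-1)
cv2.imwrite("pics/m5.png",np.hstack([A,B]))
print(a,b,x-40,y-50,X-80,Y-75)
E
```

```text
[[297.29808638 170.81271951]
 [297.42813631 178.93961781]
 [297.5821692  188.55927879]
 [297.70434955 196.18510862]
 [297.74875386 198.95558159]] [[312.08220668 302.38436186]
 [312.27792349 280.35899753]
 [312.46192305 259.6742529 ]
 [312.58093181 246.30688964]
 [312.61950049 241.97665516]] 257 146 232 184
```

View pics/m5.png

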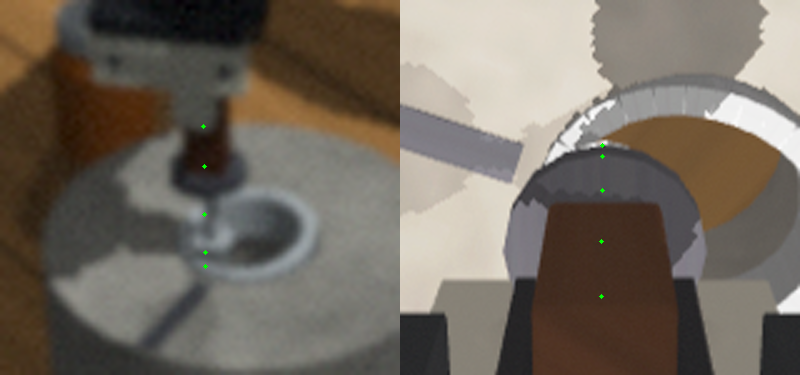

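```bash
python3 - <<'E'
from h import *
w=cam("wrist");a=cv2.imread("pics/w3.png");b=w["pixels"];cv2.imwrite("pics/w6.png",b)
o=ctrl.get_obs();print(o["force"],o["moment"],o["clock"])
for c in (296,313,328):
  for n,i in (("w3",a),("now",b)): print(c,n,i[232:306:1,c].mean(1).astype(int).tolist())
for r in (262,280):
  for n,i in (("w3",a),("now",b)): print(r,n,i[r,265:362].mean(1).astype(int).tolist())
E
```

```text
[-3.30390686  1.72590386 -1.89417235] [0.61614648 1.14265702 0.01635519] 12.825
296 w3 [82, 78, 71, 70, 83, 93, 90, 90, 90, 83, 67, 59, 60, 61, 69, 75, 76, 75, 76, 77, 76, 76, 76, 75, 76, 69, 63, 62, 62, 63, 55, 43, 46, 45, 44, 43, 44, 44, 43, 44, 45, 45, 43, 45, 44, 46, 43, 44, 44, 44, 45, 43, 43, 46, 44, 46, 45, 47, 46, 45, 44, 43, 45, 44, 42, 46, 44, 45, 43, 45, 42, 44, 44, 45]
296 now [196, 194, 196, 194, 162, 115, 177, 205, 160, 174, 227, 235, 234, 213, 124, 62, 60, 70, 79, 79, 79, 80, 80, 80, 79, 79, 80, 73, 66, 65, 66, 66, 62, 53, 46, 46, 44, 45, 46, 46, 45, 44, 45, 45, 46, 45, 45, 46, 45, 48, 43, 46, 46, 47, 45, 45, 45, 46, 47, 45, 45, 47, 47, 46, 47, 47, 46, 46, 48, 49, 47, 48, 48, 47]
313 w3 [81, 80, 80, 119, 147, 148, 130, 89, 61, 58, 62, 70, 77, 78, 77, 78, 78, 78, 77, 77, 78, 78, 77, 77, 78, 76, 78, 78, 71, 65, 56, 43, 44, 44, 43, 45, 44, 44, 45, 44, 46, 45, 45, 44, 45, 45, 46, 44, 45, 45, 44, 46, 46, 45, 45, 46, 46, 45, 44, 45, 43, 46, 46, 45, 46, 46, 44, 47, 45, 44, 45, 46, 45, 44]
313 now [154, 155, 154, 154, 155, 157, 134, 86, 202, 208, 65, 61, 62, 69, 79, 80, 81, 81
[... 1828 characters left out ...]
45, 46, 43, 44, 44, 47, 46, 46, 46, 44, 47, 45, 47, 45, 46, 45, 45, 46, 44, 44, 45, 47, 45, 43, 46, 45, 46, 46, 46, 44, 44, 43, 42, 45, 42, 44, 44, 44, 44, 44, 49, 73, 77, 75, 77, 76, 77, 77, 75, 78, 106, 126, 125, 124, 124, 143, 211, 211, 211, 211, 210, 212, 213, 212, 213]
280 now [205, 206, 207, 208, 208, 210, 211, 212, 204, 122, 123, 123, 127, 125, 126, 125, 124, 123, 125, 124, 123, 122, 123, 119, 65, 46, 45, 47, 46, 46, 47, 45, 45, 46, 47, 47, 46, 46, 48, 47, 47, 48, 48, 47, 46, 46, 47, 47, 47, 49, 46, 48, 47, 49, 47, 47, 46, 46, 48, 48, 46, 48, 46, 46, 45, 46, 47, 47, 45, 45, 46, 48, 52, 65, 78, 78, 80, 81, 80, 81, 80, 80, 80, 82, 111, 132, 130, 130, 128, 95, 94, 94, 93, 94, 94, 93, 94]
```

The tool is indeed pivoting about the jaw axis (the collar has shifted about 3 px). I'll slide back to the groove in contact, come off there and straighten the tool. Then I'll redo the lap with the jaw axis kept roughly radial, so the grip can't pivot.

carry_out(
  increments=[
    [0,0,0,0,1,0,1],
    [0,0,0,0,2,0,1],
    [0,0,0,0,3.2,0,1],
    [0,0,0,-0.1,4.4,0,1],
    [0,0,0,-0.1,5.5,0,1],
    [0,0,0,-0.1,5.5,0,1],
    [0,0,0,-3,4.3,0,1],
    [0,0,0,-7,2.8,0,1],
    [0,0,0,-14,0,0,1],
    [0,0,0,-22,-3,0,1],
    [0,0,0,-27,-5,0,1],
    [0,0,0,-27,-5,20,1],
    [0,0,0,-27,-5,60,1],
    [0,0,0,-27,-5,75,1],
    [0,0,0,-27,-5,75,1],
  ],
)

```text
clock: 14.7
tool_pos: [0.5149, -0.1556, 0.2583]
orientation: [-179.9, 0.1, -139.7]
force: [-0.7, -0.6, -2.4]
opening: 0.0238
```

```bash
python3 - <<'E'
from h import *
w=cam("wrist");s=cam("scene");cv2.imwrite("pics/w7.png",w["pixels"]);cv2.imwrite("pics/s7.png",s["pixels"])
o=ctrl.get_obs();print({k:np.round(o[k],2).tolist() for k in["clock","force","moment","joint_pos","orientation"]},o["tool_pos"])
a=cv2.imread("pics/w3.png")
for c in (296,313,328): print(c,w["pixels"][232:275,c].mean(1).astype(int).tolist())
for r in (262,280): print(r,w["pixels"][r,265:362].mean(1).astype(int).tolist())
t=o["tool_pos"];P=t+np.array([[0,0,.046],[0,0,-.012],[0,0,-.068],[0,0,-.078]]);q=proj(s,P);x,y=q[2].astype(int)
A=cv2.resize(s["pixels"][y-50:y+25,x-50:x+50],None,fx=8,fy=8,interpolation=cv2.INTER_CUBIC)
for v in q: cv2.circle(A,tuple(int(e) for e in (v-[x-50,y-50])*8+4),2,(0,255,0),-1)
cv2.imwrite("pics/s7c.png",A)
E
```

```text
{'clock': 14.8, 'force': [0.46, 0.0, -3.57], 'moment': [0.05, 0.01, 0.03], 'joint_pos': [4.07, 5.48, -10.96, -0.04, -73.64, 36.2], 'orientation': [179.91, -0.05, -139.74]} [ 0.51378904 -0.15541269  0.25632754]
296 [80, 81, 78, 75, 73, 83, 91, 91, 92, 91, 90, 89, 81, 68, 58, 57, 67, 75, 77, 76, 76, 76, 76, 76, 78, 76, 75, 76, 68, 63, 62, 60, 50, 43, 44, 45, 43, 44, 45, 43, 46, 43, 44]
313 [81, 80, 81, 81, 80, 121, 147, 213, 205, 60, 58, 60, 66, 75, 77, 77, 77, 77, 77, 77, 76, 76, 75, 76, 76, 78, 76, 77, 72, 65, 63, 59, 50, 45, 45, 45, 43, 44, 45, 45, 46, 44, 45]
328 [83, 81, 82, 84, 83, 84, 83, 85, 89, 89, 87, 74, 59, 61, 61, 68, 76, 74, 75, 74, 76, 76, 76, 75, 76, 77, 75, 75, 75, 76, 76, 69, 52, 42, 44, 42, 44, 44, 43, 44, 43, 44, 41]
262 [197, 196, 197, 195, 196, 193, 194, 194, 192, 193, 193, 192, 176, 103, 67, 64, 64, 65, 64, 64, 64, 65, 63, 62, 62, 63, 63, 63, 60, 62, 64, 62, 63, 63, 63, 64, 62, 66, 66, 65, 63, 63, 64, 64, 64, 64, 65, 64, 63, 64, 64, 64, 64, 73, 65, 65, 64, 65, 66, 64, 73, 76, 76, 76, 76, 75, 76, 78, 77, 76, 76, 76, 77, 76, 76, 75, 78, 76, 77, 78, 76, 78, 74, 77, 153, 210, 211, 209, 209, 209, 207, 207, 207, 206, 206, 206, 205]
280 [196, 198, 200, 200, 199, 199, 200, 198, 169, 117, 118, 120, 121, 122, 122, 120, 119, 119, 120, 120, 119, 119, 116, 114, 46, 43, 44, 45, 44, 43, 44, 45, 44, 43, 44, 42, 42, 45, 45, 46, 45, 45, 45, 46, 46, 45, 42, 46, 46, 45, 49, 46, 44, 45, 45, 46, 45, 46, 44, 44, 44, 43, 43, 43, 43, 44, 46, 41, 44, 43, 44, 46, 47, 56, 76, 75, 76, 77, 77, 77, 79, 105, 125, 125, 126, 126, 125, 125, 132, 204, 211, 211, 212, 212, 213, 212, 212]
```

View pics/s7c.png

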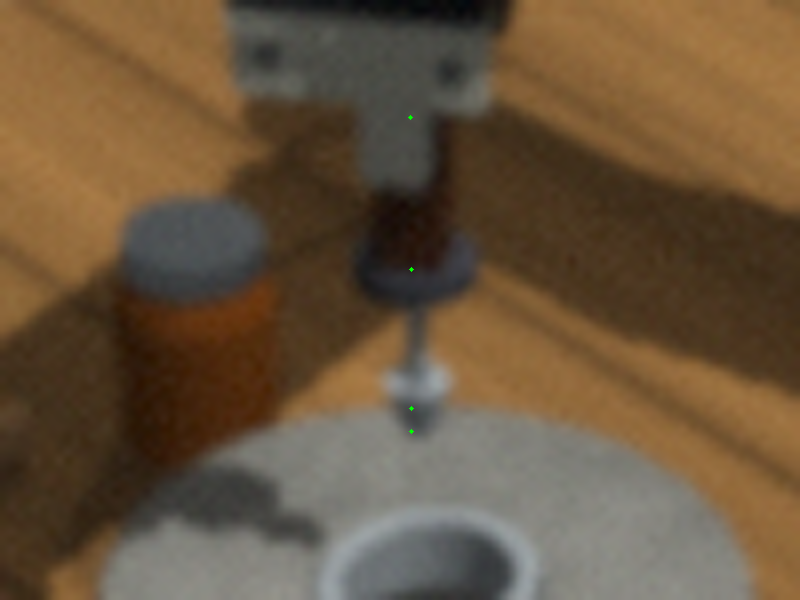

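Scene crop: collar (418,272) and blade (418,395) line up vertically, so the tool is still upright, offset by about 2 mm with almost no permanent slip. I'll turn the wrist so that it can follow the lap, and go down again.

carry_out(
  increments=[
    [0,0,10.2,-1,1,0,1],
    [0,0,20.4,-2,2,0,1],
    [0,0,30.6,-4,3,0,1],
    [0,0,40.8,-5.2,3.5,0,1],
    [0,0,51,-5.2,3.5,0,1],
    [0,0,61.2,-5.2,3.5,0,1],
    [0,0,71.4,-5.2,3.5,0,1],
    [0,0,81.6,-5.2,3.5,0,1],
    [0,0,91.8,-5.2,3.5,0,1],
    [0,0,102,-5.2,3.5,0,1],
    [0,0,112.2,-5.2,3.5,0,1],
    [0,0,122.4,-5.2,3.5,0,1],
    [0,0,129,-5.2,3.5,0,1],
    [0,0,131.7,-5.2,3.5,-5,1],
    [0,0,131.7,-5.2,3.5,-15,1],
    [0,0,131.7,-5.2,3.5,-35,1],
    [0,0,131.7,-5.2,3.5,-55,1],
    [0,0,131.7,-5.2,3.5,-70,1],
    [0,0,131.7,-5.2,3.5,-75,1],
    [0,0,131.7,-5.2,3.5,-75,1],
  ],
)

```text
clock: 17.3
tool_pos: [0.5093, -0.1522, 0.1825]
orientation: [180.0, 0.0, -8.0]
force: [0.2, -0.6, -1.9]
opening: 0.0239
```

```bash
python3 - <<'E'
from h import *
s=cam("scene");t=cam("wrist");t=cam("top")
o=ctrl.get_obs();print({k:np.round(o[k],2).tolist() for k in["clock","force","moment","joint_pos","orientation"]},o["tool_pos"])
E
```

```text
{'clock': 17.45, 'force': [-0.39, 0.13, -1.55], 'moment': [-0.08, -0.11, -0.03], 'joint_pos': [4.52, 7.49, -18.34, 0.01, -64.1, 167.44], 'orientation': [-180.0, -0.07, -8.03]} [ 0.50982675 -0.15216989  0.18336079]
```

carry_out(
  increments=[
    [0,0,0,6,2.4,0,1],
    [0,0,0,12,4.9,0,1],
    [0,0,0,18,7.3,0,1],
    [0,0,0,22,8.9,0,1],
    [0,0,0,24.5,9.9,0,1],
    [0,0,0,26,10.5,0,1],
    [0,0,0,26.9,10.9,0,1],
    [0,0,0,26.9,10.9,0,1],
    [0,0,0,26.9,10.9,0,1],
  ],
)

```text
clock: 18.58
tool_pos: [0.5361, -0.1413, 0.1827]
orientation: [180.0, -0.0, -8.0]
force: [-0.8, -0.6, -2.5]
opening: 0.0234
```

```bash
python3 - <<'E'
s=open("step.py").read()
s=s.replace("dict(th=22.,p=3.5,cmd=[538.6,-139.7],log=[])","dict(th=22.,p=1.,cmd=[536.4,-140.6],log=[])")
s=s.replace("rows=[]\n","rows=[];Y=lambda th:-8+(th-22)*335/360;y0=Y(S['th'])\n")
s=s.replace("rows.append(np.round(q-S[\"cmd\"],1))","rows.append(np.round(np.r_[q-S['cmd'],Y(S['th']+dth*s)-y0],1))")
s=s.replace("[0,0,0,float(r[0])","[0,0,float(r[2]),float(r[0])").replace("+rows[-1])","+rows[-1][:2])")
open("step.py","w").write(s)
E
rm -f st.json; python3 step.py 0 3
```

```text
t=18.68 th=22 p=1.00 Fn=0.23 Ft=0.14 fz=-2.35 z=182.7 lag=[-0.25 -0.65] yaw=-8.0 -> th=22 p=2.50
[[0, 0, 0.0, 0.7, 0.2, 0, 1], [0, 0, 0.0, 1.4, 0.5, 0, 1], [0, 0, 0.0, 1.4, 0.5, 0, 1]]
```

carry_out(
  increments=[
    [0,0,0,0.7,0.2,0,1],
    [0,0,0,1.4,0.5,0,1],
    [0,0,0,1.4,0.5,0,1],
  ],
)

```text
clock: 19.05
tool_pos: [0.5377, -0.1407, 0.1827]
orientation: [180.0, -0.0, -8.0]
force: [0.8, 0.4, -1.5]
opening: 0.0237
```

```bash
python3 step.py 0 3
```

```text
t=19.15 th=22 p=2.50 Fn=-0.54 Ft=0.08 fz=-1.70 z=182.6 lag=[-0.18 -0.62] yaw=-8.0 -> th=22 p=4.00
[[0, 0, 0.0, 0.7, 0.2, 0, 1], [0, 0, 0.0, 1.4, 0.5, 0, 1], [0, 0, 0.0, 1.4, 0.5, 0, 1]]
```

carry_out(
  increments=[
    [0,0,0,0.7,0.2,0,1],
    [0,0,0,1.4,0.5,0,1],
    [0,0,0,1.4,0.5,0,1],
  ],
)

```text
clock: 19.52
tool_pos: [0.5388, -0.1403, 0.1826]
orientation: [180.0, 0.0, -8.0]
force: [-1.6, -1.0, -0.5]
opening: 0.0236
```

```bash
python3 step.py 0 3
```

```text
t=19.62 th=22 p=4.00 Fn=1.49 Ft=-0.32 fz=-1.00 z=182.6 lag=[-0.4  -0.68] yaw=-8.0 -> th=22 p=5.50
[[0, 0, 0.0, 0.7, 0.3, 0, 1], [0, 0, 0.0, 1.4, 0.6, 0, 1], [0, 0, 0.0, 1.4, 0.6, 0, 1]]
```

carry_out(
  increments=[
    [0,0,0,0.7,0.3,0,1],
    [0,0,0,1.4,0.6,0,1],
    [0,0,0,1.4,0.6,0,1],
  ],
)

```text
clock: 20.0
tool_pos: [0.54, -0.1397, 0.1826]
orientation: [180.0, 0.0, -8.0]
force: [-2.3, -0.6, -0.4]
opening: 0.024
```

```bash
python3 step.py -18 8 2
```

```text
t=20.10 th=22 p=5.50 Fn=2.96 Ft=0.36 fz=0.33 z=182.6 lag=[-0.5 -0.7] yaw=-8.0 -> th=4 p=7.00
[[0, 0, -2.1, 0.7, -1.1, 0, 1], [0, 0, -4.2, 1.4, -2.2, 0, 1], [0, 0, -6.3, 2.0, -3.4, 0, 1], [0, 0, -8.4, 2.5, -4.6, 0, 1], [0, 0, -10.5, 3.0, -5.9, 0, 1], [0, 0, -12.6, 3.3, -7.2, 0, 1], [0, 0, -14.7, 3.3, -8.6, 0, 1], [0, 0, -16.8, 3.4, -9.9, 0, 1]]
```

carry_out(
  increments=[
    [0,0,-2.1,0.7,-1.1,0,1],
    [0,0,-4.2,1.4,-2.2,0,1],
    [0,0,-6.3,2.0,-3.4,0,1],
    [0,0,-8.4,2.5,-4.6,0,1],
    [0,0,-10.5,3.0,-5.9,0,1],
    [0,0,-12.6,3.3,-7.2,0,1],
    [0,0,-14.7,3.3,-8.6,0,1],
    [0,0,-16.8,3.4,-9.9,0,1],
  ],
)

```text
clock: 21.1
tool_pos: [0.5429, -0.1487, 0.182]
orientation: [-180.0, 0.1, -25.0]
force: [-5.4, 3.6, 0.6]
opening: 0.0238
```

```bash
python3 step.py -18 8 1.5
```

```text
t=21.20 th=4 p=7.00 Fn=5.50 Ft=3.76 fz=0.70 z=182.0 lag=[-1.05  0.16] yaw=-25.0 -> th=-14 p=8.00
[[0, 0, -2.1, 0.1, -1.4, 0, 1], [0, 0, -4.2, 0.2, -2.7, 0, 1], [0, 0, -6.3, 0.2, -4.1, 0, 1], [0, 0, -8.4, 0.1, -5.5, 0, 1], [0, 0, -10.5, -0.1, -6.8, 0, 1], [0, 0, -12.6, -0.4, -8.2, 0, 1], [0, 0, -14.7, -0.8, -9.5, 0, 1], [0, 0, -16.8, -1.3, -10.7, 0, 1]]
```

carry_out(
  increments=[
    [0,0,-2.1,0.1,-1.4,0,1],
    [0,0,-4.2,0.2,-2.7,0,1],
    [0,0,-6.3,0.2,-4.1,0,1],
    [0,0,-8.4,0.1,-5.5,0,1],
    [0,0,-10.5,-0.1,-6.8,0,1],
    [0,0,-12.6,-0.4,-8.2,0,1],
    [0,0,-14.7,-0.8,-9.5,0,1],
    [0,0,-16.8,-1.3,-10.7,0,1],
  ],
)

```text
clock: 22.2
tool_pos: [0.5422, -0.1589, 0.1822]
orientation: [-179.9, 0.1, -41.8]
force: [-4.2, 6.2, 0.6]
opening: 0.0236
```

```bash
python3 step.py -18 8 1.5
```

```text
t=22.30 th=-14 p=8.00 Fn=6.38 Ft=3.60 fz=0.45 z=182.2 lag=[-0.53  0.65] yaw=-41.8 -> th=-32 p=8.41
[[0, 0, -2.1, -0.5, -1.3, 0, 1], [0, 0, -4.2, -1.1, -2.5, 0, 1], [0, 0, -6.3, -1.6, -3.7, 0, 1], [0, 0, -8.4, -2.3, -4.9, 0, 1], [0, 0, -10.5, -3.0, -6.0, 0, 1], [0, 0, -12.6, -3.7, -7.1, 0, 1], [0, 0, -14.7, -4.6, -8.2, 0, 1], [0, 0, -16.8, -5.4, -9.1, 0, 1]]
```

carry_out(
  increments=[
    [0,0,-2.1,-0.5,-1.3,0,1],
    [0,0,-4.2,-1.1,-2.5,0,1],
    [0,0,-6.3,-1.6,-3.7,0,1],
    [0,0,-8.4,-2.3,-4.9,0,1],
    [0,0,-10.5,-3.0,-6.0,0,1],
    [0,0,-12.6,-3.7,-7.1,0,1],
    [0,0,-14.7,-4.6,-8.2,0,1],
    [0,0,-16.8,-5.4,-9.1,0,1],
  ],
)

```text
clock: 23.3
tool_pos: [0.5377, -0.1677, 0.1824]
orientation: [-179.9, 0.1, -58.6]
force: [-3.1, 6.3, 0.3]
opening: 0.0238
```

```bash
python3 step.py -18 8 1.5
```

```text
t=23.40 th=-32 p=8.41 Fn=6.26 Ft=2.81 fz=0.58 z=182.5 lag=[0.35 0.93] yaw=-58.6 -> th=-50 p=8.91
[[0, 0, -2.1, -0.8, -1.1, 0, 1], [0, 0, -4.2, -1.7, -2.0, 0, 1], [0, 0, -6.3, -2.6, -3.0, 0, 1], [0, 0, -8.4, -3.5, -3.9, 0, 1], [0, 0, -10.5, -4.4, -4.8, 0, 1], [0, 0, -12.6, -5.4, -5.6, 0, 1], [0, 0, -14.7, -6.4, -6.3, 0, 1], [0, 0, -16.8, -7.5, -7.0, 0, 1]]
```

carry_out(
  increments=[
    [0,0,-2.1,-0.8,-1.1,0,1],
    [0,0,-4.2,-1.7,-2.0,0,1],
    [0,0,-6.3,-2.6,-3.0,0,1],
    [0,0,-8.4,-3.5,-3.9,0,1],
    [0,0,-10.5,-4.4,-4.8,0,1],
    [0,0,-12.6,-5.4,-5.6,0,1],
    [0,0,-14.7,-6.4,-6.3,0,1],
    [0,0,-16.8,-7.5,-7.0,0,1],
  ],
)

```text
clock: 24.4
tool_pos: [0.5312, -0.1746, 0.1828]
orientation: [-179.8, 0.1, -75.4]
force: [-0.3, 8.2, -0.1]
opening: 0.0238
```

```bash
python3 step.py -24 10 1.5
```

```text
t=24.50 th=-50 p=8.91 Fn=6.76 Ft=3.70 fz=0.12 z=182.8 lag=[1.29 1.08] yaw=-75.4 -> th=-74 p=9.07
[[0, 0, -2.2, -1.1, -0.7, 0, 1], [0, 0, -4.5, -2.2, -1.4, 0, 1], [0, 0, -6.7, -3.4, -2.1, 0, 1], [0, 0, -8.9, -4.5, -2.7, 0, 1], [0, 0, -11.2, -5.7, -3.3, 0, 1], [0, 0, -13.4, -6.9, -3.9, 0, 1], [0, 0, -15.6, -8.1, -4.4, 0, 1], [0, 0, -17.9, -9.3, -4.8, 0, 1], [0, 0, -20.1, -10.5, -5.3, 0, 1], [0, 0, -22.3, -11.7, -5.7, 0, 1]]
```

carry_out(
  increments=[
    [0,0,-2.2,-1.1,-0.7,0,1],
    [0,0,-4.5,-2.2,-1.4,0,1],
    [0,0,-6.7,-3.4,-2.1,0,1],
    [0,0,-8.9,-4.5,-2.7,0,1],
    [0,0,-11.2,-5.7,-3.3,0,1],
    [0,0,-13.4,-6.9,-3.9,0,1],
    [0,0,-15.6,-8.1,-4.4,0,1],
    [0,0,-17.9,-9.3,-4.8,0,1],
    [0,0,-20.1,-10.5,-5.3,0,1],
    [0,0,-22.3,-11.7,-5.7,0,1],
  ],
)

```text
clock: 25.75
tool_pos: [0.5205, -0.1804, 0.1832]
orientation: [-179.7, 0.2, -97.7]
force: [0.6, 6.7, -0.0]
opening: 0.0239
```

```bash
python3 step.py -24 10 1.5
```

```text
t=25.85 th=-74 p=9.07 Fn=6.25 Ft=3.10 fz=0.44 z=183.2 lag=[2.24 0.95] yaw=-97.7 -> th=-98 p=9.56
[[0, 0, -2.2, -1.3, -0.4, 0, 1], [0, 0, -4.5, -2.5, -0.9, 0, 1], [0, 0, -6.7, -3.8, -1.2, 0, 1], [0, 0, -8.9, -5.0, -1.6, 0, 1], [0, 0, -11.2, -6.3, -1.9, 0, 1], [0, 0, -13.4, -7.6, -2.2, 0, 1], [0, 0, -15.6, -9.0, -2.4, 0, 1], [0, 0, -17.9, -10.3, -2.5, 0, 1], [0, 0, -20.1, -11.7, -2.6, 0, 1], [0, 0, -22.3, -13.1, -2.7, 0, 1]]
```

carry_out(
  increments=[
    [0,0,-2.2,-1.3,-0.4,0,1],
    [0,0,-4.5,-2.5,-0.9,0,1],
    [0,0,-6.7,-3.8,-1.2,0,1],
    [0,0,-8.9,-5.0,-1.6,0,1],
    [0,0,-11.2,-6.3,-1.9,0,1],
    [0,0,-13.4,-7.6,-2.2,0,1],
    [0,0,-15.6,-9.0,-2.4,0,1],
    [0,0,-17.9,-10.3,-2.5,0,1],
    [0,0,-20.1,-11.7,-2.6,0,1],
    [0,0,-22.3,-13.1,-2.7,0,1],
  ],
)

```text
clock: 27.1
tool_pos: [0.5082, -0.1834, 0.1836]
orientation: [-179.7, 0.3, -120.0]
force: [2.8, 6.0, 0.7]
opening: 0.0238
```

```bash
python3 step.py -24 10 1.5
```

```text
t=27.20 th=-98 p=9.56 Fn=5.00 Ft=2.41 fz=0.30 z=183.6 lag=[2.99 0.66] yaw=-120.0 -> th=-122 p=10.90
[[0, 0, -2.2, -1.4, -0.2, 0, 1], [0, 0, -4.5, -2.8, -0.3, 0, 1], [0, 0, -6.7, -4.3, -0.4, 0, 1], [0, 0, -8.9, -5.7, -0.4, 0, 1], [0, 0, -11.2, -7.2, -0.4, 0, 1], [0, 0, -13.4, -8.7, -0.3, 0, 1], [0, 0, -15.6, -10.2, -0.1, 0, 1], [0, 0, -17.9, -11.7, 0.4, 0, 1], [0, 0, -20.1, -13.2, 0.8, 0, 1], [0, 0, -22.3, -14.6, 1.4, 0, 1]]
```

carry_out(
  increments=[
    [0,0,-2.2,-1.4,-0.2,0,1],
    [0,0,-4.5,-2.8,-0.3,0,1],
    [0,0,-6.7,-4.3,-0.4,0,1],
    [0,0,-8.9,-5.7,-0.4,0,1],
    [0,0,-11.2,-7.2,-0.4,0,1],
    [0,0,-13.4,-8.7,-0.3,0,1],
    [0,0,-15.6,-10.2,-0.1,0,1],
    [0,0,-17.9,-11.7,0.4,0,1],
    [0,0,-20.1,-13.2,0.8,0,1],
    [0,0,-22.3,-14.6,1.4,0,1],
  ],
)

```text
clock: 28.45
tool_pos: [0.4944, -0.1823, 0.184]
orientation: [-179.8, 0.4, -142.3]
force: [4.2, 3.9, -0.1]
opening: 0.0239
```

```bash
python3 step.py -18 8 1.5
```

```text
t=28.55 th=-122 p=10.90 Fn=5.35 Ft=2.25 fz=0.11 z=184.0 lag=[3.81 0.36] yaw=-142.2 -> th=-140 p=12.00
[[0, 0, -2.1, -1.5, 0.4, 0, 1], [0, 0, -4.2, -2.9, 0.9, 0, 1], [0, 0, -6.3, -4.3, 1.4, 0, 1], [0, 0, -8.4, -5.7, 2.1, 0, 1], [0, 0, -10.5, -7.1, 2.8, 0, 1], [0, 0, -12.6, -8.4, 3.6, 0, 1], [0, 0, -14.7, -9.6, 4.6, 0, 1], [0, 0, -16.8, -10.8, 5.7, 0, 1]]
```

The real TCP is drifting off my commanded estimate, so the helper will now resync to the measured pose at each step.

```bash
python3 - <<'E'
import json
s=open("step.py").read()
s=s.replace("f=np.mean(F,0);","""from scipy.optimize import fsolve
b=np.array(o["tool_pos"][:2])*1e3;S["cmd"]=b.tolist()
th,p=fsolve(lambda v:pt(v[0],v[1])[0]-b,[S["th"],9.]);S["th"],S["p"]=float(th),float(p);yaw=o['orientation'][2];yaw-=360*(yaw>0)
f=np.mean(F,0);""").replace("y0=Y(S['th'])","y0=Y(S['th'])")
s=s.replace("Y(S['th']+dth*s)-y0","YR*s").replace("rows=[];","rows=[];YR=float(sys.argv[5]) if len(sys.argv)>5 else dth*.93;")
s=s.replace("S[\"p\"]=float(p1);","S[\"p\"]=float(p1);").replace("p1=S[\"p\"]+np.clip((7-Fn)","p1=S[\"p\"]+np.clip((7.3-Fn)")
open("step.py","w").write(s)
E
python3 step.py -20 8 1.5
```

```text
t=28.65 th=-116 p=9.32 Fn=5.26 Ft=2.83 fz=0.03 z=184.0 lag=[0. 0.] yaw=-142.2 -> th=-136 p=10.68
[[0, 0, -2.3, -1.5, 0.2, 0, 1], [0, 0, -4.6, -3.1, 0.5, 0, 1], [0, 0, -7.0, -4.7, 0.9, 0, 1], [0, 0, -9.3, -6.2, 1.4, 0, 1], [0, 0, -11.6, -7.8, 1.9, 0, 1], [0, 0, -14.0, -9.2, 2.7, 0, 1], [0, 0, -16.3, -10.6, 3.7, 0, 1], [0, 0, -18.6, -11.9, 4.7, 0, 1]]
```

carry_out(
  increments=[
    [0,0,-2.1,-1.5,0.2,0,1],
    [0,0,-4.2,-3.1,0.5,-0.3,1],
    [0,0,-6.3,-4.7,0.9,-0.5,1],
    [0,0,-8.4,-6.2,1.4,-0.8,1],
    [0,0,-10.5,-7.8,1.9,-1,1],
    [0,0,-12.6,-9.2,2.7,-1.2,1],
    [0,0,-14.8,-10.6,3.7,-1.5,1],
    [0,0,-17,-11.9,4.7,-1.5,1],
  ],
)

```text
clock: 29.65
tool_pos: [0.4835, -0.1779, 0.1832]
orientation: [-179.8, 0.6, -159.2]
force: [4.9, 3.1, 1.5]
opening: 0.0235
```

```bash
python3 step.py -20 8 1.5 0 -17
```

```text
t=29.75 th=-135 p=10.22 Fn=5.91 Ft=2.48 fz=1.31 z=183.2 lag=[0. 0.] yaw=-159.2 -> th=-155 p=11.14
[[0, 0, -2.1, -1.4, 0.9, 0, 1], [0, 0, -4.2, -2.7, 1.9, 0, 1], [0, 0, -6.4, -4.1, 3.0, 0, 1], [0, 0, -8.5, -5.3, 4.1, 0, 1], [0, 0, -10.6, -6.5, 5.4, 0, 1], [0, 0, -12.8, -7.5, 6.8, 0, 1], [0, 0, -14.9, -8.5, 8.2, 0, 1], [0, 0, -17.0, -9.3, 9.8, 0, 1]]
```

carry_out(
  increments=[
    [0,0,-2.1,-1.4,0.9,0,1],
    [0,0,-4.2,-2.7,1.9,0,1],
    [0,0,-6.4,-4.1,3.0,0,1],
    [0,0,-8.5,-5.3,4.1,0,1],
    [0,0,-10.6,-6.5,5.4,0,1],
    [0,0,-12.8,-7.5,6.8,0,1],
    [0,0,-14.9,-8.5,8.2,0,1],
    [0,0,-17.0,-9.3,9.8,0,1],
  ],
)

```text
clock: 30.75
tool_pos: [0.475, -0.1686, 0.1836]
orientation: [-179.9, 0.7, -176.2]
force: [6.5, 1.1, 0.3]
opening: 0.0241
```

```bash
python3 step.py -24 10 1.5 0 -20
```

```text
t=30.85 th=-154 p=10.68 Fn=6.40 Ft=2.18 fz=0.61 z=183.6 lag=[0. 0.] yaw=-176.2 -> th=-178 p=11.28
[[0, 0, -2.0, -0.8, 1.4, 0, 1], [0, 0, -4.0, -1.6, 2.9, 0, 1], [0, 0, -6.0, -2.2, 4.4, 0, 1], [0, 0, -8.0, -2.8, 6.0, 0, 1], [0, 0, -10.0, -3.3, 7.6, 0, 1], [0, 0, -12.0, -3.7, 9.2, 0, 1], [0, 0, -14.0, -4.0, 10.8, 0, 1], [0, 0, -16.0, -4.1, 12.5, 0, 1], [0, 0, -18.0, -4.1, 14.2, 0, 1], [0, 0, -20.0, -4.1, 15.8, 0, 1]]
```

carry_out(
  increments=[
    [0,0,-2.0,-0.8,1.4,0,1],
    [0,0,-4.0,-1.6,2.9,0,1],
    [0,0,-6.0,-2.2,4.4,0,1],
    [0,0,-8.0,-2.8,6.0,0,1],
    [0,0,-10.0,-3.3,7.6,0,1],
    [0,0,-12.0,-3.7,9.2,-0.3,1],
    [0,0,-14.0,-4.0,10.8,-0.6,1],
    [0,0,-16.0,-4.1,12.5,-1,1],
    [0,0,-18.0,-4.1,14.2,-1,1],
    [0,0,-20.0,-4.1,15.8,-1,1],
  ],
)

```text
clock: 32.1
tool_pos: [0.4709, -0.1535, 0.1829]
orientation: [179.9, 0.7, 163.8]
force: [6.5, -3.6, 1.5]
opening: 0.0243
```

```bash
python3 step.py -24 10 1.5 0 -20
```

```text
t=32.20 th=-177 p=11.19 Fn=6.67 Ft=2.74 fz=1.22 z=182.9 lag=[0. 0.] yaw=163.8 -> th=-201 p=11.61
[[0, 0, -2.0, 0.0, 1.7, 0, 1], [0, 0, -4.0, 0.2, 3.3, 0, 1], [0, 0, -6.0, 0.4, 4.9, 0, 1], [0, 0, -8.0, 0.7, 6.5, 0, 1], [0, 0, -10.0, 1.1, 8.1, 0, 1], [0, 0, -12.0, 1.5, 9.7, 0, 1], [0, 0, -14.0, 2.1, 11.2, 0, 1], [0, 0, -16.0, 2.7, 12.7, 0, 1], [0, 0, -18.0, 3.4, 14.1, 0, 1], [0, 0, -20.0, 4.2, 15.5, 0, 1]]
```

carry_out(
  increments=[
    [0,0,-2.0,0.0,1.7,0,1],
    [0,0,-4.0,0.2,3.3,0,1],
    [0,0,-6.0,0.4,4.9,0,1],
    [0,0,-8.0,0.7,6.5,0,1],
    [0,0,-10.0,1.1,8.1,0,1],
    [0,0,-12.0,1.5,9.7,0,1],
    [0,0,-14.0,2.1,11.2,0,1],
    [0,0,-16.0,2.7,12.7,0,1],
    [0,0,-18.0,3.4,14.1,0,1],
    [0,0,-20.0,4.2,15.5,0,1],
  ],
)

```text
clock: 33.45
tool_pos: [0.4739, -0.1385, 0.1826]
orientation: [179.8, 0.5, 143.8]
force: [4.2, -6.0, 0.6]
opening: 0.0239
```

```bash
python3 step.py -24 10 1.5 0 -20
```

```text
t=33.55 th=-199 p=12.40 Fn=6.72 Ft=2.94 fz=1.10 z=182.6 lag=[0. 0.] yaw=143.8 -> th=-223 p=12.79
[[0, 0, -2.0, 0.8, 1.4, 0, 1], [0, 0, -4.0, 1.6, 2.8, 0, 1], [0, 0, -6.0, 2.5, 4.2, 0, 1], [0, 0, -8.0, 3.4, 5.5, 0, 1], [0, 0, -10.0, 4.3, 6.7, 0, 1], [0, 0, -12.0, 5.3, 7.9, 0, 1], [0, 0, -14.0, 6.4, 9.0, 0, 1], [0, 0, -16.0, 7.5, 10.1, 0, 1], [0, 0, -18.0, 8.7, 11.1, 0, 1], [0, 0, -20.0, 9.8, 12.0, 0, 1]]
```

carry_out(
  increments=[
    [0,0,-2.0,0.8,1.4,0,1],
    [0,0,-4.0,1.6,2.8,0,1],
    [0,0,-6.0,2.5,4.2,0,1],
    [0,0,-8.0,3.4,5.5,0,1],
    [0,0,-10.0,4.3,6.7,0,1],
    [0,0,-12.0,5.3,7.9,0,1],
    [0,0,-14.0,6.4,9.0,0,1],
    [0,0,-16.0,7.5,10.1,0,1],
    [0,0,-18.0,8.7,11.1,0,1],
    [0,0,-20.0,9.8,12.0,0,1],
  ],
)

```text
clock: 34.8
tool_pos: [0.4823, -0.1268, 0.1821]
orientation: [179.8, 0.3, 123.8]
force: [2.2, -6.9, 1.6]
opening: 0.0243
```

```bash
python3 step.py -24 10 1.5 0 -20
```

```text
t=34.90 th=-221 p=13.34 Fn=6.85 Ft=2.45 fz=1.57 z=182.1 lag=[0. 0.] yaw=123.8 -> th=-245 p=13.64
[[0, 0, -2.0, 1.2, 1.0, 0, 1], [0, 0, -4.0, 2.3, 1.9, 0, 1], [0, 0, -6.0, 3.5, 2.8, 0, 1], [0, 0, -8.0, 4.7, 3.7, 0, 1], [0, 0, -10.0, 6.0, 4.5, 0, 1], [0, 0, -12.0, 7.2, 5.2, 0, 1], [0, 0, -14.0, 8.5, 6.0, 0, 1], [0, 0, -16.0, 9.7, 6.6, 0, 1], [0, 0, -18.0, 11.0, 7.2, 0, 1], [0, 0, -20.0, 12.3, 7.8, 0, 1]]
```

carry_out(
  increments=[
    [0,0,-2.0,1.2,1.0,0,1],
    [0,0,-4.0,2.3,1.9,0,1],
    [0,0,-6.0,3.5,2.8,0,1],
    [0,0,-8.0,4.7,3.7,0,1],
    [0,0,-10.0,6.0,4.5,0,1],
    [0,0,-12.0,7.2,5.2,0,1],
    [0,0,-14.0,8.5,6.0,0,1],
    [0,0,-16.0,9.7,6.6,0,1],
    [0,0,-18.0,11.0,7.2,0,1],
    [0,0,-20.0,12.3,7.8,0,1],
  ],
)

```text
clock: 36.15
tool_pos: [0.4933, -0.1194, 0.1816]
orientation: [179.8, 0.2, 103.8]
force: [-0.5, -8.2, 1.2]
opening: 0.024
```

```bash
python3 step.py -24 10 1.5 0 -20
```

```text
t=36.25 th=-243 p=13.89 Fn=6.89 Ft=3.07 fz=1.57 z=181.6 lag=[0. 0.] yaw=103.8 -> th=-267 p=14.16
[[0, 0, -2.0, 1.3, 0.6, 0, 1], [0, 0, -4.0, 2.6, 1.2, 0, 1], [0, 0, -6.0, 3.9, 1.7, 0, 1], [0, 0, -8.0, 5.3, 2.2, 0, 1], [0, 0, -10.0, 6.6, 2.7, 0, 1], [0, 0, -12.0, 8.0, 3.1, 0, 1], [0, 0, -14.0, 9.4, 3.5, 0, 1], [0, 0, -16.0, 10.8, 3.9, 0, 1], [0, 0, -18.0, 12.2, 4.2, 0, 1], [0, 0, -20.0, 13.7, 4.4, 0, 1]]
```

carry_out(
  increments=[
    [0,0,-2.0,1.3,0.6,0,1],
    [0,0,-4.0,2.6,1.2,0,1],
    [0,0,-6.0,3.9,1.7,0,1],
    [0,0,-8.0,5.3,2.2,0,1],
    [0,0,-10.0,6.6,2.7,0.3,1],
    [0,0,-12.0,8.0,3.1,0.5,1],
    [0,0,-14.0,9.4,3.5,0.8,1],
    [0,0,-16.0,10.8,3.9,1,1],
    [0,0,-18.0,12.2,4.2,1,1],
    [0,0,-20.0,13.7,4.4,1,1],
  ],
)

```text
clock: 37.5
tool_pos: [0.5058, -0.1151, 0.182]
orientation: [179.9, 0.2, 83.7]
force: [-1.8, -6.3, 1.0]
opening: 0.0242
```

```bash
python3 step.py -24 10 1.5 0 -20; python3 -c "
from plant import ctrl;print(ctrl.get_obs()['joint_pos'].round(1))"
```

```text
t=37.60 th=-266 p=14.36 Fn=6.18 Ft=2.19 fz=1.19 z=182.1 lag=[0. 0.] yaw=83.8 -> th=-290 p=15.11
[[0, 0, -2.0, 1.4, 0.3, 0, 1], [0, 0, -4.0, 2.9, 0.6, 0, 1], [0, 0, -6.0, 4.4, 0.9, 0, 1], [0, 0, -8.0, 6.0, 1.1, 0, 1], [0, 0, -10.0, 7.5, 1.3, 0, 1], [0, 0, -12.0, 9.1, 1.4, 0, 1], [0, 0, -14.0, 10.7, 1.4, 0, 1], [0, 0, -16.0, 12.3, 1.3, 0, 1], [0, 0, -18.0, 13.9, 1.1, 0, 1], [0, 0, -20.0, 15.6, 0.9, 0, 1]]
[   9.     6.2  -20.1    0.2  -63.6 -105.4]
```

carry_out(
  increments=[
    [0,0,-1.6,1.4,0.3,0,1],
    [0,0,-3.2,2.9,0.6,0,1],
    [0,0,-4.8,4.4,0.9,0,1],
    [0,0,-6.4,6.0,1.1,0,1],
    [0,0,-8.0,7.5,1.3,0,1],
    [0,0,-9.6,9.1,1.4,0,1],
    [0,0,-11.2,10.7,1.4,0,1],
    [0,0,-12.8,12.3,1.3,0,1],
    [0,0,-14.4,13.9,1.1,0,1],
    [0,0,-16.0,15.6,0.9,0,1],
  ],
)

```text
clock: 38.85
tool_pos: [0.5204, -0.1141, 0.1816]
orientation: [180.0, 0.2, 67.7]
force: [-4.4, -6.5, 2.1]
opening: 0.0245
```

```bash
python3 step.py -20 8 1.5 0 -14
```

```text
t=38.95 th=-288 p=14.77 Fn=6.70 Ft=2.99 fz=1.49 z=181.6 lag=[0. 0.] yaw=67.7 -> th=-308 p=15.17
[[0, 0, -1.8, 1.7, -0.2, 0, 1], [0, 0, -3.5, 3.4, -0.5, 0, 1], [0, 0, -5.2, 5.2, -0.8, 0, 1], [0, 0, -7.0, 6.9, -1.3, 0, 1], [0, 0, -8.8, 8.6, -1.8, 0, 1], [0, 0, -10.5, 10.3, -2.5, 0, 1], [0, 0, -12.2, 12.0, -3.2, 0, 1], [0, 0, -14.0, 13.7, -4.1, 0, 1]]
```

carry_out(
  increments=[
    [0,0,-1.8,1.7,-0.2,0,1],
    [0,0,-3.5,3.4,-0.5,0,1],
    [0,0,-5.2,5.2,-0.8,0,1],
    [0,0,-7.0,6.9,-1.3,0,1],
    [0,0,-8.8,8.6,-1.8,0,1],
    [0,0,-10.5,10.3,-2.5,0,1],
    [0,0,-12.2,12.0,-3.2,0,1],
    [0,0,-14.0,13.7,-4.1,0,1],
  ],
)

```text
clock: 39.95
tool_pos: [0.5331, -0.1181, 0.1812]
orientation: [-180.0, 0.2, 53.7]
force: [-5.9, -5.5, 2.1]
opening: 0.0242
```

```bash
python3 step.py -20 8 1.5 0 -12; python3 - <<'E'
from h import *
s=cam("scene");o=ctrl.get_obs();print(o["joint_pos"].round(1))
q=proj(s,o["tool_pos"]+np.array([[0,0,.019],[0,0,-.068]]));x,y=q[1].astype(int)
A=cv2.resize(s["pixels"][y-55:y+20,x-50:x+50],None,fx=8,fy=8,interpolation=cv2.INTER_CUBIC)
for v in q: cv2.circle(A,tuple(int(e) for e in (v-[x-50,y-55])*8+4),2,(0,255,0),-1)
cv2.imwrite("pics/s8.png",A)
for z in [22,9,-3]:
    u=np.array([.9272,.3746]);P=np.array([.5095,-.1515,.114]);
E
```

```text
t=40.05 th=-307 p=14.96 Fn=6.92 Ft=2.05 fz=1.52 z=181.2 lag=[0. 0.] yaw=53.7 -> th=-327 p=15.22
[[0, 0, -1.5, 1.6, -0.9, 0, 1], [0, 0, -3.0, 3.3, -1.8, 0, 1], [0, 0, -4.5, 4.8, -2.9, 0, 1], [0, 0, -6.0, 6.4, -4.0, 0, 1], [0, 0, -7.5, 7.8, -5.3, 0, 1], [0, 0, -9.0, 9.2, -6.6, 0, 1], [0, 0, -10.5, 10.5, -8.0, 0, 1], [0, 0, -12.0, 11.8, -9.6, 0, 1]]
[ 8.200e+00  9.100e+00 -1.680e+01  1.000e-01 -6.430e+01 -1.345e+02]
```

View pics/s8.png

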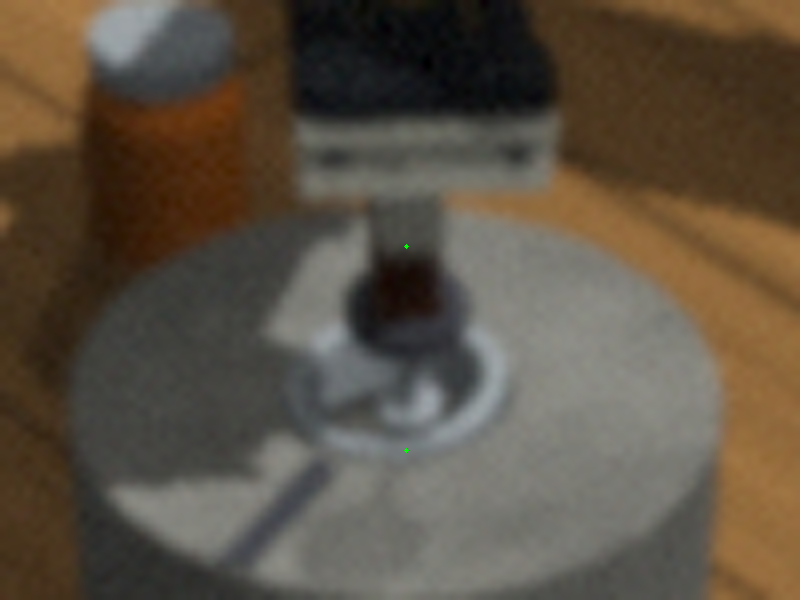

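Scene crop: blade at (415,400), against the lower rim at about 61° on the stone, so it trails the TCP by about 10°. I'll run the TCP on about 10° past the groove.

carry_out(
  increments=[
    [0,0,-1.5,1.6,-0.9,0,1],
    [0,0,-3.0,3.3,-1.8,0,1],
    [0,0,-4.5,4.8,-2.9,0.2,1],
    [0,0,-6.0,6.4,-4.0,0.4,1],
    [0,0,-7.5,7.8,-5.3,0.6,1],
    [0,0,-9.0,9.2,-6.6,0.8,1],
    [0,0,-10.5,10.5,-8.0,1,1],
    [0,0,-12.0,11.8,-9.6,1,1],
  ],
)

```text
clock: 41.1
tool_pos: [0.5446, -0.127, 0.1817]
orientation: [-179.9, 0.2, 41.7]
force: [-6.0, -2.7, 1.3]
opening: 0.0242
```

```bash
python3 step.py -25 12 1.5 0 -14
```

```text
t=41.20 th=-326 p=15.29 Fn=6.54 Ft=1.65 fz=0.94 z=181.8 lag=[0. 0.] yaw=41.7 -> th=-351 p=15.80
[[0, 0, -1.2, 1.0, -1.3, 0, 1], [0, 0, -2.3, 2.0, -2.6, 0, 1], [0, 0, -3.5, 2.9, -3.9, 0, 1], [0, 0, -4.7, 3.8, -5.4, 0, 1], [0, 0, -5.8, 4.6, -6.8, 0, 1], [0, 0, -7.0, 5.3, -8.3, 0, 1], [0, 0, -8.2, 6.0, -9.9, 0, 1], [0, 0, -9.3, 6.6, -11.4, 0, 1], [0, 0, -10.5, 7.0, -13.0, 0, 1], [0, 0, -11.7, 7.4, -14.7, 0, 1], [0, 0, -12.8, 7.6, -16.3, 0, 1], [0, 0, -14.0, 7.9, -18.0, 0, 1]]
```

carry_out(
  increments=[
    [0,0,-1.2,1.0,-1.3,0,1],
    [0,0,-2.3,2.0,-2.6,0,1],
    [0,0,-3.5,2.9,-3.9,0,1],
    [0,0,-4.7,3.8,-5.4,0,1],
    [0,0,-5.8,4.6,-6.8,0,1],
    [0,0,-7.0,5.3,-8.3,0,1],
    [0,0,-8.2,6.0,-9.9,0,1],
    [0,0,-9.3,6.6,-11.4,0,1],
    [0,0,-10.5,7.0,-13.0,0,1],
    [0,0,-11.7,7.4,-14.7,0,1],
    [0,0,-12.8,7.6,-16.3,0,1],
    [0,0,-14.0,7.9,-18.0,0,1],
  ],
)

```text
clock: 42.7
tool_pos: [0.554, -0.1442, 0.1822]
orientation: [180.0, -0.0, 27.8]
force: [-4.0, 1.0, -0.4]
opening: 0.0243
```

```bash
python3 step.py -10 5 1.5 0 -4; python3 - <<'E'
from h import *
s=cam("scene");o=ctrl.get_obs();print(o["joint_pos"].round(1),o["orientation"])
W=np.array([.5095,-.1515,.114])
g=cv2.cvtColor(s["pixels"],cv2.COLOR_BGR2GRAY)
pe=proj(s,W)[0];print(pe)
for th in (0,11,22,33,44,55): # expected pixel of blade top rim centre when blade touches at th
    t=np.radians(th);r=34+3*np.cos(2*(t-np.radians(19.9)))-9
    print(th,proj(s,W+[r*np.cos(t)/1e3,r*np.sin(t)/1e3,.005])[0].round(1))
x,y=pe.astype(int);print(x-14,y-10)
for r in g[y-10:y+12,x-14:x+15]: print(*[f"{v:3d}" for v in r])
E
```

```text
t=42.80 th=-350 p=17.34 Fn=3.99 Ft=0.78 fz=0.05 z=182.2 lag=[0. 0.] yaw=27.8 -> th=-360 p=18.84
[[0, 0, -0.8, 0.6, -1.6, 0, 1], [0, 0, -1.6, 1.1, -3.3, 0, 1], [0, 0, -2.4, 1.6, -5.0, 0, 1], [0, 0, -3.2, 1.7, -6.7, 0, 1], [0, 0, -4.0, 1.5, -8.4, 0, 1]]
[   5.    11.4  -13.6    0.   -64.9 -157.1] [ 1.79994496e+02 -1.30366905e-02  2.78558705e+01]
[306.04298673 191.97599736]
0 [298.8 194.2]
11 [300.  195.1]
22 [301.5 195.7]
33 [303.3 196.1]
44 [305.1 196.2]
55 [306.9 196. ]
292 181
 29  21  25  18  16  20  20  25  32  44  54  62  72  83 108 124 128 129 126 131 131 130 133 135 133 133 133 133 133
 27  29  25  25  23  18  19  26  37  48  61  58  64  79 109 124 130 130 130 133 130 131 128 131 130 133 133 132 134
 36  43  36  35  32  33  32  35  42  55  59  60  67  87 121 137 139 135 136 138 138 136 135 132 132 133 132 135 132
 45  45  47  47  48  46  47  46  50  53  51  61  70 103 130 142 143 142 143 147 148 146 146 140 135 134 135 135 134
 47  44  43  48  45  49  48  47  54  53  59  64  82 110 122 129 126 121 123 128 137 145 148 151 147 138 133 133 135
 65  51  46  48  47  45  48  46  51  
[... 1234 characters left out ...]
 117
 85  98 112 118 108  98 100 101 104 102 106 101  91  80  67  58  57  55  63  79 100 119 148 152 155 138 123 117 123
110 114 115 113 100  92  88  91  86  87  87  91  95  85  75  76  80  88  99 123 136 148 154 146 134 124 124 123 125
130 126 114 103  95  96 110 108  99  99 104 107 112 112 110 112 120 130 134 145 143 145 137 129 120 125 126 128 131
135 132 123 113  94  99 106 110 110 113 120 126 135 139 140 141 139 144 141 138 129 128 124 114 123 128 127 127 131
140 138 131 117 102  95 100 106 104 109 110 124 129 137 137 136 132 129 128 122 119 121 125 123 126 125 126 129 129
137 133 123 105  89  89  94  99 103 107 110 114 116 121 122 123 121 120 124 117 122 120 122 122 123 122 126 130 131
```

The blade is now at the groove (roughly 15–20° on the stone), so the lap is closed. Coming off inward there and lifting.

carry_out(
  increments=[
    [0,0,0,-3,-0.8,0,1],
    [0,0,0,-7,-2,0,1],
    [0,0,0,-12,-4,0,1],
    [0,0,0,-18,-6,0,1],
    [0,0,0,-25,-8,0,1],
    [0,0,0,-31,-9,0,1],
    [0,0,0,-31,-9,0,1],
    [0,0,0,-31,-9,15,1],
    [0,0,0,-31,-9,40,1],
    [0,0,0,-31,-9,65,1],
    [0,0,0,-31,-9,75,1],
    [0,0,0,-31,-9,75,1],
    [0,0,0,-31,-9,75,1],
  ],
)

```text
clock: 44.48
tool_pos: [0.5225, -0.153, 0.2562]
orientation: [-179.9, 0.1, 27.9]
force: [-0.6, -1.1, -3.0]
opening: 0.0243
```

```bash
python3 - <<'E'
from h import *
s=cam("scene");w=cam("wrist");o=ctrl.get_obs();print({k:np.round(o[k],2).tolist() for k in["clock","force","moment","joint_pos","orientation"]},o["tool_pos"])
t=o["tool_pos"];L=np.array([[0,0,.019],[0,0,-.008],[0,0,-.012],[0,0,-.058],[0,0,-.068],[0,0,-.078]])
q=proj(s,t+L);v=proj(w,t+L);print(q.round(1).tolist());print(v.round(1).tolist())
x,y=q[3].astype(int);X,Y=v[3].astype(int)
A=cv2.resize(s["pixels"][y-45:y+30,x-50:x+50],(400,300),interpolation=cv2.INTER_CUBIC)
for e in q: cv2.circle(A,tuple(int(k) for k in (e-[x-50,y-45])*4+2),2,(0,255,0),-1)
B=cv2.resize(w["pixels"][Y-60:Y+90,X-100:X+100],(400,300),interpolation=cv2.INTER_CUBIC)
for e in v: cv2.circle(B,tuple(int(k) for k in (e-[X-100,Y-60])*2+1),2,(0,255,0),-1)
cv2.imwrite("pics/m9.png",np.hstack([A,B]));print(x-50,y-45,X-100,Y-60)
E
```

```text
{'clock': 44.58, 'force': [-0.02, -0.02, -1.89], 'moment': [-0.04, -0.18, 0.01], 'joint_pos': [4.29, 6.24, -10.13, -0.01, -73.72, -156.42], 'orientation': [-179.95, 0.08, 27.87]} [ 0.52245037 -0.15307351  0.25616405]
[[301.9, 144.7], [302.0, 153.5], [302.0, 154.7], [302.1, 169.0], [302.1, 172.0], [302.2, 175.0]]
[[314.6, 300.0], [314.5, 278.2], [314.5, 275.4], [314.4, 249.2], [314.4, 244.6], [314.3, 240.3]]
252 124 214 189
```

View pics/m9.png

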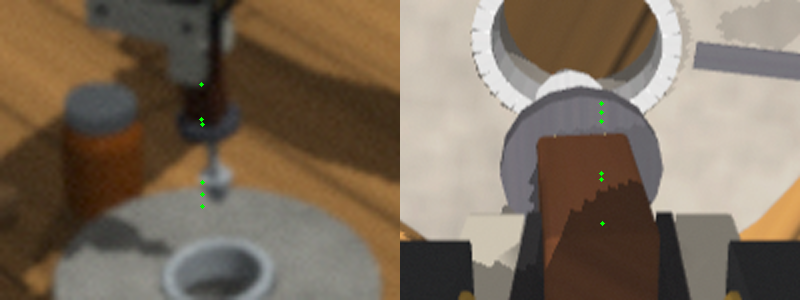

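Scene crop: collar (208,125), blade (214,178). Wrist crop: collar spans x 500–662 and the handle leans. So the tool now hangs about 10° tilted in the grip. I'll fit its pose before putting it back.

```bash
cat > fit.py <<'E'
from h import *
from scipy.optimize import least_squares
a=np.linspace(0,2*np.pi,73)[:-1]
circ=lambda r,z:np.c_[r*np.cos(a),r*np.sin(a),0*a+z]
K=np.array(ctrl.snapshot("wrist")["intrinsics"])
def model(v,w,s,T):
    # tool-local: z up the tool; gripper frame z is along fingers (down) -> base flip about x
    Rl=R.from_rotvec(v[3:]).as_matrix()@np.diag([1,-1,-1.])
    c=np.array([0,0,-19.])+v[:3]
    f=lambda P:(T[:3,:3]@((P@Rl.T+c)/1e3).T).T+T[:3,3]
    C=proj(w,f(np.r_[circ(22,-27),circ(22,-35)]));H=proj(w,f(np.array([[-12,12,-27.],[12,12,-27.]])));B=proj(w,f(circ(12,-77)))
    S=proj(s,f(np.array([[0,0,-31.],[0,0,-79.]])))
    return np.r_[C[:,0].min(),C[:,0].max(),C[:,1].min(),H.ravel(),B[:,0].min(),B[:,0].max(),B[:,1].min(),S.ravel()],f(np.array([[0,0,0.],[0,0,-35],[0,0,-87]])),f
E
python3 - <<'E'
from fit import *
o=ctrl.get_obs();w=cam("wrist");s=cam("scene")
T=np.eye(4);T[:3,:3]=R.from_euler('xyz',o["orientation"],degrees=True).as_matrix();T[:3,3]=o["tool_pos"]
obs=np.r_[264,345,233,283,257.5,328,256,282.5,315,224,303.2,155.2,304.7,168.5]
wt=np.r_[np.ones(10),1,1,1,1]
# prior: handle held between pads -> x offset ~0
res=least_squares(lambda v:np.r_[wt*(model(v,w,s,T)[0]-obs),v[0]/1.5,v[1]/4,v[2]/5,np.degrees(v[3:])/15],np.zeros(6))
v=res.x;m,P,_=model(v,w,s,T)
print("offset",v[:3].round(1),"rotvec deg tool",np.degrees(v[3:]).round(1));print((m-obs).round(1));print("nominal diff",(model(np.zeros(6),w,s,T)[0]-obs).round(1))
print("handle,collar,blade rel TCP mm",((P-o["tool_pos"])*1e3).round(1).tolist())
ax=P[0]-P[2];ax/=np.linalg.norm(ax);print("axis",ax.round(3));rv=np.cross(ax,[0,0,1]);print("turn to upright deg",np.degrees(rv).round(1))
# same check on the first free-hanging picture
E
```

```text
offset [-2.   2.7  2.9] rotvec deg tool [ 5.4 -6.2  0.7]
[ 0.8  0.1  0.5  0.  -0.4 -0.2 -0.3 -2.   1.7  0.2 -0.4 -0.6  0.4  0.1]
nominal diff [ 9.6 10.1  1.7  8.8 -0.5  9.   1.  13.5 17.4  7.4 -1.2 -0.5 -2.6  1.1]
handle,collar,blade rel TCP mm [[-0.5, -3.3, 16.1], [-5.4, -2.1, -18.5], [-12.7, -0.3, -70.0]]
axis [ 0.14  -0.034  0.99 ]
turn to upright deg [-2. -8.  0.]
```

carry_out(
  increments=[
    [-1,-4,0,0,0,0,1],
    [-2,-8,0,0,0,0,1],
    [-2,-8,0,0,0,0,1],
  ],
)

```text
clock: 45.1
tool_pos: [0.5216, -0.153, 0.2574]
orientation: [174.5, -6.1, 28.2]
force: [1.0, 0.1, -1.8]
opening: 0.0243
```

carry_out(
  increments=[
    [0,0,9,3,25,0,1],
    [0,0,19,6,55,0,1],
    [0,0,29,10,90,0,1],
    [0,0,39,14,125,0,1],
    [0,0,49,18,160,0,1],
    [0,0,59,22,190,0,1],
    [0,0,69,26,220,0,1],
    [0,0,79,30,245,0,1],
    [0,0,89,33,260,0,1],
    [0,0,99,35,270,0,1],
    [0,0,107,35,271,0,1],
    [0,0,112,35,271,0,1],
    [0,0,112,35,271,0,1],
    [0,0,112,35,271,0,1],
    [0,0,112,35,271,0,1],
  ],
)

```text
clock: 46.98
tool_pos: [0.5579, 0.1178, 0.2572]
orientation: [174.5, -6.1, 140.1]
force: [0.2, -0.6, -1.9]
opening: 0.0246
```

```bash
python3 - <<'E'
from fit import *
o=ctrl.get_obs();w=cam("wrist");s=cam("scene");t=cam("top")
print({k:np.round(o[k],2).tolist() for k in["clock","force","joint_pos","orientation"]},o["tool_pos"])
T=np.eye(4);T[:3,:3]=R.from_euler('xyz',o["orientation"],degrees=True).as_matrix();T[:3,3]=o["tool_pos"]
v=np.r_[-2,2.7,2.9,np.radians([5.4,-6.2,.7])]
m,P,_=model(v,w,s,T);print(m.round(1));print("predicted handle,collar,blade",(P*1e3).round(1).tolist())
for n,p in (("w",w),("s",s)):
  for l in ("handle","stand_hole0"):
    for d in ctrl.outline_of(p,l)[:3]:
      y,x=np.nonzero(d["pixels"]);print(n,l,round(d["confidence"],2),x.mean().round(1),y.mean().round(1),x.min(),x.max(),y.min(),y.max())
g=cv2.cvtColor(s["pixels"],cv2.COLOR_BGR2GRAY);x,y=m[12:14].astype(int);print("scene patch origin",x-9,y-12)
for r in g[y-12:y+10,x-9:x+12]: print(*[f"{k:3d}" for k in r])
E
```

```text
{'clock': 47.02, 'force': [-0.06, 0.26, -1.54], 'joint_pos': [25.5, 8.68, -4.29, -8.15, -74.68, -63.67], 'orientation': [174.47, -6.13, 140.13]} [0.55783594 0.11784706 0.25724356]
[264.8 344.9 236.  283.  259.5 327.7 258.2 280.4 316.6 226.3 362.8 208.6
 361.1 224.1]
predicted handle,collar,blade [[561.4, 116.3, 273.2], [561.5, 116.4, 238.2], [561.5, 116.4, 186.2]]
w handle 0.93 307.9 288.2 264 344 224 349
w handle 0.61 358.7 265.0 344 376 242 288
w stand_hole0 0.73 289.6 185.0 233 350 126 240
s handle 0.73 398.4 252.3 392 404 240 267
s handle 0.59 388.9 288.3 382 395 276 303
s handle 0.58 362.9 204.2 354 371 184 229
s stand_hole0 0.61 356.4 267.6 335 378 242 293
s stand_hole0 0.52 276.9 160.7 267 287 145 177
scene patch origin 352 212
112 110 105  94  77  60  48  41  36  39  38  42  44  47  48  53  64  72  85 102 108
115 115 114 109 100  93  85  69  58  49  44  47  53  62  68  73  84  97 104 109 111
117 112 114 112 111 108 103  91  80  64  54  62  78  92 100 106 111 112 114 110 111
117 117 114 114 113 112 107 104  88  69  63  77  92 111 115 118 115 116 113 116 114
115 114 118 114 113
[... 792 characters left out ...]
 116 116 110 113 110 113 114
115 113 117 115 106  95  83  70  77  81  94  99 101 111 114 115 110 110 110 109 108
116 114 112 112 114 101  83  65  64  75  83  87  96 108 111 117 110 110 109 111 111
110 113 116 119 113 107  90  72  69  73  82  88  86  94 107 112 114 113 110 113 108
114 115 114 117 113 115 103  87  78  82  89  92  89  86  93 104 109 111 113 114 108
111 109 114 115 114 111 110 103 100  99 103 106 101  91  90  90 101 108 108 114 110
113 113 112 112 112 113 114 113 109 110 110 111 111 103  96  88  93  95 107 112 111
108 111 113 114 113 112 113 115 115 114 116 115 114 112 107 102  91  87  92  99 108
110 112 113 111 113 113 118 113 114 115 114 114 112 116 112 112 106  94  91  90  96
```

Everything agrees: the tool is upright and its axis is predicted within about 1 mm of the hole. Lowering.

carry_out(
  increments=[
    [0,0,0,0,0.5,-20,1],
    [0,0,0,0,0.5,-50,1],
    [0,0,0,0,0.5,-75,1],
    [0,0,0,0,0.5,-88,1],
    [0,0,0,0,0.5,-98,1],
    [0,0,0,0,0.5,-106,1],
    [0,0,0,0,0.5,-106,1],
  ],
)

```text
clock: 48.25
tool_pos: [0.5578, 0.1183, 0.151]
orientation: [174.5, -6.1, 140.2]
force: [0.9, 0.0, -0.6]
opening: 0.024
```

carry_out(
  increments=[
    [0,0,0,0,0,-10,1],
    [0,0,0,0,0,-22,1],
    [0,0,0,0,0,-33,1],
    [0,0,0,0,0,-40,1],
    [0,0,0,0,0,-43,1],
    [0,0,0,0,0,-45,1],
    [0,0,0,0,0,-45,1],
  ],
)

```text
clock: 49.12
tool_pos: [0.5581, 0.1184, 0.1063]
orientation: [174.5, -6.1, 140.2]
force: [0.4, -0.3, -2.0]
opening: 0.0245
```

carry_out(
  increments=[
    [0,0,0,0,0,-1,1],
    [0,0,0,0,0,-2,1],
    [0,0,0,0,0,-3,1],
    [0,0,0,0,0,-3,1],
  ],
)

```text
clock: 49.62
tool_pos: [0.5579, 0.1184, 0.1031]
orientation: [174.5, -6.1, 140.2]
force: [0.3, -0.2, -1.9]
opening: 0.0246
```

carry_out(
  increments=[
    [0,0,0,0,0,-1,1],
    [0,0,0,0,0,-2,1],
    [0,0,0,0,0,-2,1],
  ],
)

```text
clock: 50.0
tool_pos: [0.5584, 0.1188, 0.102]
orientation: [174.4, -6.1, 140.2]
force: [-0.3, 1.0, 4.5]
opening: 0.0243
```

carry_out(
  increments=[
    [0,0,0,0,0,0,0.6],
    [0,0,0,0,0,0,0.3],
    [0,0,0,0,0,0,0.2],
    [0,0,0,0,0,0,0.2],
    [0,0,0,0,0,15,0.2],
    [0,0,0,0,0,40,0.2],
    [0,0,0,0,0,80,0.1],
    [0,0,0,0,0,130,0],
    [0,0,0,0,0,170,0],
    [0,0,0,0,0,178,0],
    [0,0,0,0,0,178,0],
    [0,0,0,0,0,178,0],
  ],
)

```text
clock: 51.5
tool_pos: [0.5572, 0.1182, 0.278]
orientation: [174.6, -6.2, 140.2]
force: [-0.8, 0.6, -0.5]
opening: 0.0875
```

```bash
python3 - <<'E'
from h import *
o=ctrl.get_obs();w=cam("wrist");s=cam("scene")
print({k:np.round(o[k],2).tolist() for k in["clock","force","joint_pos","orientation","opening"]},o["tool_pos"])
old=cv2.imread("pics/scene0.png")
for n,p in (("w",w),("s",s)):
  for d in ctrl.outline_of(p,"handle")[:4]:
      y,x=np.nonzero(d["pixels"]);print(n,round(d["confidence"],2),x.mean().round(1),y.mean().round(1),x.min(),x.max(),y.min(),y.max())
# predicted seated: handle top/bottom corners
c=np.array([.561,.117]);
print("w: handle top, collar centre, rim:",proj(w,[[*c,.147],[*c,.093],[c[0]+.022,c[1],.093],[c[0]-.022,c[1],.093],[c[0],c[1]+.022,.093],[c[0],c[1]-.022,.093]]).round(1).tolist())
d=cv2.absdiff(s["pixels"],old).mean(2)[225:300,330:410];print("scene diff around stand",d.mean(),d.max())
g=cv2.cvtColor(s["pixels"],cv2.COLOR_BGR2GRAY);go=cv2.cvtColor(old,cv2.COLOR_BGR2GRAY)
for r in range(234,272,3): print(r,g[r,346:374:2].tolist(),go[r,346:374:2].tolist())
E
```

```text
{'clock': 51.5, 'force': [-0.75, 0.58, -0.5], 'joint_pos': [25.55, 8.19, -2.25, -8.08, -77.28, -64.07], 'orientation': [174.57, -6.19, 140.15], 'opening': 0.09} [0.55724636 0.11820695 0.27797216]
w 0.86 400.5 141.2 381 423 123 159
w 0.77 288.3 193.0 265 310 166 221
s 0.83 388.9 288.6 382 395 275 303
s 0.63 358.1 249.1 350 365 235 261
s 0.58 398.0 253.1 392 403 241 267
w: handle top, collar centre, rim: [[292.4, 210.9], [289.1, 193.1], [271.8, 207.9], [306.7, 178.1], [304.1, 209.6], [273.5, 176.0]]
scene diff around stand 2.956555555555556 50.333333333333336
234 [105, 109, 109, 109, 106, 102, 101, 102, 107, 114, 113, 110, 100, 88] [102, 105, 107, 110, 110, 111, 113, 109, 117, 117, 112, 112, 99, 87]
237 [107, 104, 105, 102, 70, 50, 55, 52, 46, 88, 113, 114, 116, 113] [106, 102, 102, 104, 94, 64, 58, 55, 67, 82, 113, 119, 114, 110]
240 [115, 110, 104, 101, 60, 47, 51, 52, 52, 78, 112, 115, 118, 115] [114, 111, 106, 103, 88, 49, 52, 53, 50, 79, 108, 113, 115, 115]
243 [147, 143, 140, 129, 66, 28, 31, 28, 29, 69, 109, 110, 116, 116] [145, 147, 140, 131, 97, 36, 34, 35, 36, 75, 107, 110, 1
[... 512 characters left out ...]
43, 144, 147]
258 [141, 122, 73, 40, 46, 51, 50, 54, 57, 66, 122, 142, 141, 140] [136, 115, 56, 43, 51, 49, 50, 54, 64, 63, 99, 141, 141, 143]
261 [139, 140, 124, 107, 86, 73, 70, 79, 97, 125, 143, 144, 144, 145] [145, 138, 119, 91, 59, 45, 45, 55, 66, 96, 134, 143, 143, 142]
264 [156, 146, 133, 127, 124, 124, 120, 120, 134, 137, 136, 139, 141, 141] [156, 153, 147, 128, 128, 122, 117, 118, 128, 131, 138, 137, 142, 140]
267 [102, 116, 116, 117, 120, 127, 129, 139, 153, 149, 146, 147, 141, 131] [105, 119, 114, 121, 125, 125, 130, 136, 151, 150, 148, 142, 141, 132]
270 [73, 75, 72, 72, 75, 81, 85, 100, 120, 126, 139, 147, 147, 130] [73, 70, 74, 74, 75, 79, 84, 103, 119, 128, 138, 146, 150, 128]
```

carry_out(
  increments=[
    [0,0,0,-20,45,5,0],
    [0,0,0,-45,90,5,0],
    [0,0,0,-70,140,5,0],
    [0,0,0,-95,190,5,0],
    [0,0,0,-120,240,5,0],
    [0,0,0,-150,290,5,0],
    [0,0,0,-180,330,5,0],
    [0,0,0,-200,355,5,0],
    [0,0,0,-200,360,5,0],
    [0,0,0,-200,360,5,0],
  ],
)

```text
clock: 52.95
tool_pos: [0.358, 0.4783, 0.2836]
orientation: [174.5, -6.1, 140.2]
force: [0.2, -0.6, 0.1]
opening: 0.0874
```

```bash
python3 - <<'E'
from h import *
o=ctrl.get_obs();print(o["clock"],o["tool_pos"])
for n in ("top","scene"):
    p=cam(n);old=cv2.imread(f"pics/{n}0.png");new=p["pixels"];cv2.imwrite(f"pics/{n}9.png",new)
    for d in ctrl.outline_of(p,"handle")[:4]:
      y,x=np.nonzero(d["pixels"]);print(n,round(d["confidence"],2),x.mean().round(1),y.mean().round(1),x.min(),x.max(),y.min(),y.max())
    c=np.array([.561,.117,.12]);u=proj(p,c+np.array([[0,0,0],[.001,0,0],[0,.001,0],[0,0,.001]]));print("px per mm x,y,z",(u[1:]-u[0]).round(2).tolist())
    # shift of the tool patch vs the start picture
    x,y=u[0].astype(int);h=16
    T=cv2.cvtColor(old,cv2.COLOR_BGR2GRAY)[y-h:y+h,x-12:x+12];S=cv2.cvtColor(new,cv2.COLOR_BGR2GRAY)[y-h-4:y+h+4,x-16:x+16]
    f=4;r=cv2.matchTemplate(cv2.resize(S,None,fx=f,fy=f,interpolation=2),cv2.resize(T,None,fx=f,fy=f,interpolation=2),cv2.TM_CCOEFF_NORMED)
    l=cv2.minMaxLoc(r);print("shift px",np.array(l[3])/f-4,l[1])
    D=cv2.absdiff(old,new).max(2)
    for l in ("bowl","brush","jar","mallet"): print(l,[(d["centre"].round(4) if hasattr(d["centre"],"round") else d["centre"]) for d in ctrl.search_frame(p,l)[:1]])
E
```

```text
52.95 [0.35796935 0.47829809 0.28364781]
top 0.73 208.9 259.0 203 215 253 265
top 0.67 252.4 257.2 244 261 249 266
px per mm x,y,z [[-0.0, -0.41], [-0.41, 0.01], [-0.04, -0.04]]
shift px [1.25 0.75] 0.9871018528938293
bowl [[0.7663, -0.025, 0.0223]]
brush [[0.5185, 0.4341, 0.0166]]
jar [[0.42, -0.4016, 0.103]]
mallet [[0.6415, -0.4358, 0.0232]]
scene 0.79 389.0 288.3 383 395 276 303
scene 0.71 358.1 249.4 350 365 236 261
scene 0.7 398.2 252.7 392 404 241 268
scene 0.55 264.1 274.8 245 282 260 291
px per mm x,y,z [[-0.28, 0.18], [0.28, 0.21], [0.03, -0.29]]
shift px [-0.5 -0.5] 0.7594133615493774
bowl [[0.7541, -0.0421, 0.0313]]
brush [[0.5279, 0.4363, 0.0179]]
jar [[0.4335, -0.3927, 0.073]]
mallet [[0.6621, -0.4292, 0.0241]]
```

The tool is seated: its image shift matches a move of about 2–3 mm sideways in the loose hole, with no height difference. The other things haven't moved. Handing in.

```bash
python3 -c "
from plant import ctrl
print(ctrl.close_job(),ctrl.get_obs()['clock'])"
```

```text
the job is handed in; nothing more can be done
the job is handed in; nothing more can be done
```

I took the tool from the stand, ran the blade clockwise once round the bush edge from the groove back to the groove, and put it back in its stand. I handed in at about 53 s of the 72 s allowed.

- **False start:** My first try began at the groove and covered only about 10–20°. The tool was giving in the grip, so I slid back to the groove, came off there, turned the wrist and redid the lap from the groove.
- **Pressing force:** At the checkpoints on the lap, outward force was mostly 5–7 N. It was about 3 N at the start and 4 N at the end, both at the groove. The highest single reading was about 8 N in total. Every checkpoint showed contact, but I have no readings between checkpoints.
- **Not clean:**
  - **Tilt:** The tool had tilted about 8° in the fingers by the end of the lap. I turned the gripper to stand it upright again before stowing.
  - **Blade lag:** The blade ran about 10° behind the gripper, so I judged where it finished at the groove from the picture, to within a few degrees.
- **Stowing:** The collar met the stand's top at about the expected height, with 4.5 N upward. In the pictures the tool sits 2–3 mm off its first position, which is within the hole's slack, and its height is unchanged to about 1 mm. My 12 picture views were used up by then, so I made this last check from pixel measurements only.
- **Other things:** The bowl, brush, jar and mallet were found where they started, to within the detector's accuracy. The small look-alike tools have not moved either.

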